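Check the spring scale with the steel check weight

TASK

Check the bench's spring scale: first lift the tin off its pan and stand it upright, wholly on the cork coaster, then take the steel check weight with the black knob from the sloping rack and stand it upright in the middle of the pan, inside the printed ring. Set both down gently, without dropping them or pushing the pan down to its stop, and leave the brass weight in the rack and the spool, screwdriver and bottle as they are.

Things in the scene. Friction and masses are not known exactly. Their poses are not given: they have to be found in the camera images.
- scale: Blue spring scale, fixed; place and yaw vary. Origin on the bench at the middle of its base, under the pan's centre; z up. Base 150 x 150 mm, 40 mm high. A dial column 50 mm (x) by 60 mm (y), 195 mm tall, stands on its -x side: it spans x = -135 to -85 mm, so the gripper must keep clear of it when working over the pan.
- pan_centre (a point): Centre of the upper face of the scale's round aluminium pan (124 mm across, 6 mm thick); moves with the pan. 78 mm above the bench with the pan empty. A black printed ring, 66 mm inside diameter, marks the middle; axes as the scale's.
- pan (a joint): How far the sprung pan has sunk, m: 0 empty, stop at 0.025. Spring 600 N/m (1 N sinks it 1.7 mm; the tin some 2.5 to 5 mm, the steel weight about 10 mm), damped.
- tin_centre (a point): Closed steel tin with paper band and red lid, upright on the pan at the start, anywhere within about 18 mm of its middle; 57 mm diameter, 80 mm tall, about 0.15 to 0.3 kg. Point half-way up on its axis; z is its axis, up.
- coaster: Round cork coaster fixed on the bench, 110 mm diameter, 5 mm thick; origin at the centre of its underside. It lies on one side of the scale, left or right, the rack on the other.
- rack: Wooden rack fixed on the bench, base 160 x 170 mm; place and yaw vary. Origin on the bench. It has two V grooves side by side, 84 mm apart along its y, in which the two check weights lean with their tops towards the rack's -x, axis 35 degrees from vertical, standing on a sloping ledge. The grooves are open on the upper (+x) side and reach 55 mm up along the weight from its foot; a weight is drawn out along its axis.
- steel_weight_centre (a point): Steel check weight with black knob, 0.54 to 0.66 kg, 110 mm long; leans in one groove of the rack (either one). Point on its axis half-way, 55 mm from the foot; z is its axis from foot to knob. Body 42 mm diameter, 65 mm long from the foot; neck 16 mm diameter; cylindrical knob 28 mm diameter from 80 to 110 mm above the foot, so the knob's middle is 40 mm from this point along z.
- brass_weight_centre (a point): All-brass check weight, 85 mm long, 42 mm diameter, in the other groove; stays there. Point on its axis half-way; z its axis from foot to knob (28 mm diameter, top 30 mm).
- spool_centre (a point): Solder spool with blue flanges, standing loose on the bench beyond the coaster; 60 mm diameter, 55 mm tall; point at its centre. Leave alone.
- screwdriver_grip (a point): Screwdriver, 180 mm long, lying loose on the robot's side of the coaster, roughly along y; point on its handle, x along it to the tip. Leave alone.
- bottle_centre (a point): Amber bottle, 48 mm diameter, 150 mm tall, standing loose between robot and scale; point half-way up. Leave alone.

How it is judged:
By the outcome, as a careful person would: the job done as asked, in the order asked, and still so for the second after the job is handed in, with the robot touching nothing.
It also fails if it takes over 70 s, if anything falls off the work surface, if the arm or the gripper's body presses on something with over 40 N, if the wrist force passes 120 N, or if a joint passes its speed limit or range.

ROBOT

A 6-joint arm with a two-finger parallel gripper is mounted at the origin on the work surface. World frame = base frame: x ahead of the robot, y to its left, z up, the work surface at z = 0. Lengths are in mm, angles in degrees, forces in N, time in s.
With the tool pointing down it reaches from about 350 to 850 mm from the base axis. Payload 8.1 kg.
Tool frame: the origin (TCP) lies midway between the tips of the shut fingers; the grasp point (between the pads) lies 19 mm behind it; x points along the fingers, z is the direction in which the jaws open and shut, and the axes are right-handed (so a half turn about x gives the same grasp; the last joint's range is limited). The gripper opens to 85 mm and grips with 20 to 120 N. Pads are 22 mm wide; open, the fingers measure 114 mm over their backs; the gripper's body (76 mm by 85 mm) begins 54 mm behind the grasp point. The pads swing forward as they close: fully open they stand 13 mm farther back than shut.
Start: joints at [-76.226, 7.471, 85.268, -0, 87.261, -4.893], TCP at [192.06, -568.435, 231.292] pointing down, gripper open.
Joint ranges: [-169.43, 169.43], [-51.17, 129.36], [1.28, 143.12], [-76.62, 256.62], [0, 156.53], [-152.29, 152.29]. Speed limits (degrees/s): [136.94, 136.94, 159.86, 180, 180, 180].

INTERFACE

Orientations are given as [roll, pitch, yaw] about the fixed x, y, z axes, in that order (R = Rz(yaw) Ry(pitch) Rx(roll)).
In Python, from bench import r gives the robot as it stands. The module is installed in compiled form; this text tells all that it offers.
- The arm moves only by the tool servo_tool, never from a script. Its argument "commands" is a list that holds one entry, the list of rows, each a list of 7 numbers: the closure in counts, from 0 (fully open) to 255 (shut), then the shift along the tool's x, y, z in cm, then the turn, a rotation vector about the tool's x, y, z in degrees. A call has 1 to 8 rows; each row is the pose to reach, as a shift and turn from the pose commanded when the call began, along the tool's axes at that moment; what a row does not reach only later rows make up. A row lasts 1/10 s, in which the tool goes at most 50 mm and 8.59 degrees, less where a joint would pass 70% of its speed; a pose out of reach is approached as far as the arm can. A call with a gripper value outside its range is refused whole. The fingers move at their own pace and stop on an object; "force" is the grip in N (left out, the last holds). Time passes only in rows, so rows that repeat a pose let the fingers close. It gives the time, the measured TCP pose, the force and the opening at its end, in the units of the state.
- r.sense(): the state, without advancing time (a new reading comes with each control period).
- r.snapshot(name): name is "scene" or "top"; returns (picture, depth): 384x512x3 uint8, red, green, blue; 384x512 float32, mm along the optical axis (not along the pixel's ray), 0 where there is no reading.
- r.calibration(name): a dict with "fx", "fy", "cx", "cy" (pixels), "dist" ([k1, k2, p1, p2, k3] as OpenCV has them; the pictures are not rectified), "pose" (4x4, takes a point from camera to world coordinates). Camera axes: x right, y down, z forward; pixel columns grow to the right and rows downward; lengths in mm; the calibration is good to about 2 mm. A picture is of the moment at which its call begins. calibration takes no time and is no camera call.
- r.hand_in(): hands the job in, once; it reports no verdict.
The state is a dict: "time": time; "joint_pos": joint angles; "qd": joint speeds; "joint_efforts": joint torques, N m; "tool_pos": TCP position; "tcp_rot": TCP orientation; "ft_force": force on the tool from outside, world axes, zero at the start; "wrist_torque": the same for the moment, N m; "finger_gap": finger opening in mm.
Only numpy, scipy, OpenCV 4.12 (cv2) and the standard library are available. Lean on these libraries where they do the work, as an engineer would, in place of code of your own. Each camera call takes 0.05 s, during which the arm holds its last target.

## Working session

There is one attempt and no reset: what is moved stays moved. The work goes in short steps, Python scripts to look and compute and a tool call to move; the robot and the scene stay as the last step left them, time stands still between calls to the robot, and variables do not carry over. Pictures are saved under pics/ and viewed, and the job is handed in when it is done.

Besides the shell and the picture viewer there is one more tool, called after ">>>" by a JSON object that holds its "method" and its "body", one argument or row to a line. servo_tool: Moves the arm, as the interface text tells. Its arguments: {"type":"object","properties":{"commands":{"type":"array","items":{"type":"array","items":{"type":"array","items":{"type":"number"}}}},"force":{"type":"number"}},"required":["commands"]}

```bash
mkdir -p pics
python3 - <<'E'
from bench import r
import cv2,numpy as np,pickle
s=r.sense();print(s)
for n in("scene","top"):
    p,d=r.snapshot(n);c=r.calibration(n);pickle.dump((p,d,c),open(f"{n}0.pkl","wb"))
    cv2.imwrite(f"pics/{n}0.png",cv2.resize(p[:,:,::-1],(768,576)));print(c)
E
```

```text
{'time': 0.0, 'joint_pos': array([-7.62263739e+01,  7.51554843e+00,  8.53302207e+01, -1.46679778e-03,
        8.72628540e+01, -4.89438405e+00]), 'qd': array([ 0.07671083,  0.11092188,  0.10880369, -0.05421581, -0.05062727,
        0.07153722]), 'joint_efforts': array([-5.43915721e-04, -5.69400537e+01, -5.00543725e+01, -1.97142240e-04,
        1.50649360e-02, -4.78407372e-06]), 'tool_pos': array([ 191.91435235, -567.88200455,  230.23083808]), 'tcp_rot': array([175.8783123 ,  89.89136706, 104.54639393]), 'ft_force': array([0.28488544, 0.71223473, 0.59494541]), 'wrist_torque': array([-0.01813557,  0.04168902,  0.061501  ]), 'finger_gap': 85.52943454388111}
{'fx': 420.85133669632825, 'fy': 420.85133669632825, 'cx': 254.9630673512608, 'cy': 188.1681117067944, 'dist': array([-0.12817467,  0.        ,  0.        ,  0.        ,  0.        ]), 'pose': array([[-1.28569678e-01,  8.24359522e-01, -5.51272362e-01,
         1.06002344e+03],
       [ 9.91589614e-01,  1.15174477e-01, -5.90328532e-02,
         5.89924581e+01],
       [ 1.48282115e-02, -5.54225783e-01, -8.32234285e-01,
         8.72428798e+02],
       [ 0.00000000e+00,  0.00000000e+00,  0.00000000e+00,
         1.00000000e+00]])}
{'fx': 457.92914371051455, 'fy': 457.92914371051455, 'cx': 261.4838503490246, 'cy': 185.0392034760616, 'dist': array([-0.11656879,  0.        ,  0.        ,  0.        ,  0.        ]), 'pose': array([[ 3.58304717e-03, -9.95748564e-01,  9.20432455e-02,
         4.32695782e+02],
       [-9.99992734e-01, -3.44807924e-03,  1.62533593e-03,
         5.01454494e+00],
       [-1.30105352e-03, -9.20484004e-02, -9.95753684e-01,
         1.19299577e+03],
       [ 0.00000000e+00,  0.00000000e+00,  0.00000000e+00,
         1.00000000e+00]])}
```

View pics/scene0.png

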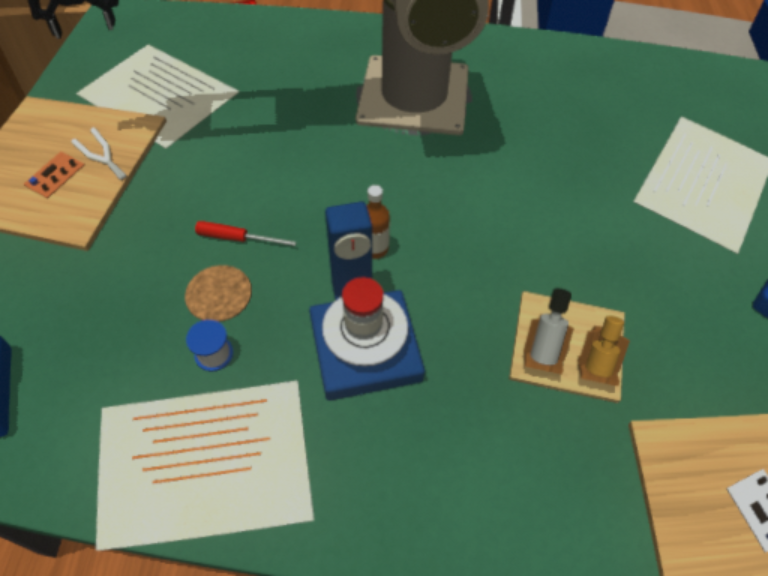

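View pics/top0.png

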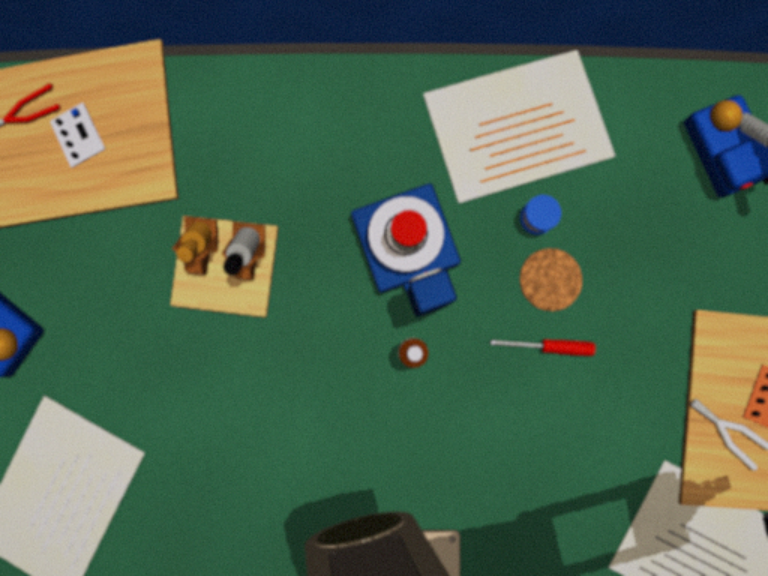

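The top view has world +x pointing up and +y pointing left. The rack is on the left, with the steel weight's black knob at (233,265) and the brass weight to its left. The scale is at (405,235) with the red-lidded tin. The coaster is at (551,279), the spool at (541,212), the screwdriver at (545,347) and the bottle at (413,353). Next I'll measure these.

```bash
cat > h.py <<'E'
import numpy as np,cv2,pickle
from scipy.spatial.transform import Rotation as R
def load(n,i=0): return pickle.load(open(f"{n}{i}.pkl","rb"))
def rays(c,px):
    K=np.array([[c['fx'],0,c['cx']],[0,c['fy'],c['cy']],[0,0,1.]])
    u=cv2.undistortPoints(np.array(px,float).reshape(-1,1,2),K,np.array(c['dist'])).reshape(-1,2)
    dc=np.c_[u,np.ones(len(u))]
    return c['pose'][:3,3],dc@c['pose'][:3,:3].T
def onz(c,px,z):
    o,d=rays(c,px); return o+d*((z-o[2])/d[:,2])[:,None]
def tri(c1,p1,c2,p2):
    o1,d1=rays(c1,[p1]);o2,d2=rays(c2,[p2]);d1=d1[0];d2=d2[0]
    t=np.linalg.lstsq(np.c_[d1,-d2],o2-o1,rcond=None)[0]
    a=o1+d1*t[0];b=o2+d2*t[1]; return (a+b)/2,np.linalg.norm(a-b)
def cloud(p,d,c):
    h,w=d.shape; v,u=np.mgrid[:h,:w]
    o,dr=rays(c,np.c_[u.ravel(),v.ravel()])
    return (o+dr*d.reshape(-1,1)).reshape(h,w,3)
def blob(m,box=None):
    m=m.astype(np.uint8)
    if box is not None:
        k=np.zeros_like(m);x0,y0,x1,y1=box;k[y0:y1,x0:x1]=1;m=m*k
    n,l,s,ce=cv2.connectedComponentsWithStats(m)
    j=1+np.argmax(s[1:,4]); return l==j,ce[j],s[j]
def cont(m): 
    cs,_=cv2.findContours(m.astype(np.uint8),0,1); return max(cs,key=cv2.contourArea).reshape(-1,2)
E
python3 - <<'E'
from h import *
np.set_printoptions(precision=1,suppress=True)
for n,b in(("top",dict(tin=(240,120,300,180),rack=(105,130,195,220),scale=(225,115,315,215),coast=(340,160,395,212))),):
    p,d,c=load(n);P=cloud(p,d,c);hsv=cv2.cvtColor(p,cv2.COLOR_RGB2HSV);H,S,V=cv2.split(hsv)
    print("valid",(d>0).mean(), "bench z", P[300,100],P[280,330])
    m,ce,s=blob(((H<8)|(H>172))&(S>150)&(V>100),b['tin']);print("tin",ce,s,onz(c,[ce],154.5),np.median(P[m],0))
    m,ce,s=blob((S<60)&(V>120),b['scale']);hull=cv2.convexHull(cont(m));print("pan",s,cv2.minEnclosingCircle(hull),cv2.fitEllipse(hull)); w=onz(c,hull.reshape(-1,2),75);print("pan w",cv2.minEnclosingCircle(w[:,:2].astype(np.float32)))
    m,ce,s=blob((H>100)&(H<130)&(S>120)&(V>60),b['scale']);cv2.imwrite("pics/m_scale.png",m*255)
    m,ce,s=blob((H>5)&(H<25)&(S>80)&(V>80),b['coast']);print("coast",ce,s,onz(c,[ce],5))
    m,ce,s=blob((H>10)&(H<30)&(S>50)&(V>100),b['rack']);hull=cv2.convexHull(cont(m));
    print("rack",s,cv2.minAreaRect(hull))
    m,ce,s=blob((V<40),(140,160,175,190));print("knob",ce,s,np.median(P[m],0),np.median(d[m]))
    for nm,(u,v) in dict(bottle=(276,235),spool=(361,142),driver=(380,232),column=(288,196),base=(245,145),brass=(123,165),rackb=(130,200)).items(): print(nm,P[v,u])
    x=p[110:220,100:400];cv2.imwrite("pics/topz.png",cv2.resize(x[:,:,::-1],None,fx=2.6,fy=4,interpolation=2))
E
```

```text
valid 0.9961039225260416 bench z [239.5 428.3   0.5] [ 297.1 -171.     1. ]
tin [272.1 152. ] [261 141  23  23 432] [[605.  -17.3 154.5]] [604.8 -17.2 154.4]
pan [ 245  131   51   50 1349] ((270.024169921875, 155.52279663085938), 25.271015167236328) ((270.15020751953125, 155.50338745117188), (49.82558059692383, 50.2866325378418), 93.58291625976562)
pan w ((609.6424560546875, -14.151376724243164), 62.54670715332031)
coast [366.9 186. ] [ 347  166   41   42 1367] [[ 541.  -269.3    5. ]]
rack [ 114  144   71   68 3195] ((147.75595092773438, 176.82423400878906), (67.82633972167969, 61.51691436767578), 6.709836959838867)
knob [155.3 176. ] [150 170  11  13 113] [551.2 257.3 126.3] 1072.8674
bottle [415.4 -26.7 148.4]
spool [ 648.1 -244.7   55.7]
driver [ 421.  -296.7   25.9]
column [501.  -51.3 196.5]
base [641.1  49.2  43.3]
brass [579.8 340.1 113. ]
rackb [501.6 350.4  10.1][ WARN:0@0.634] global loadsave.cpp:1063 imwrite_ Unsupported depth image for selected encoder is fallbacked to CV_8U.
```

Run:
```python
from h import *
np.set_printoptions(precision=1,suppress=True)
p,d,c=load("top");P=cloud(p,d,c);hsv=cv2.cvtColor(p,cv2.COLOR_RGB2HSV);H,S,V=cv2.split(hsv)
X,Y,Z=P[...,0],P[...,1],P[...,2]
def rect(m,n):
    pts=P[m][:,:2].astype(np.float32); print(n,len(pts),cv2.minAreaRect(pts),pts.mean(0))
def mb(b): 
    k=np.zeros(d.shape,bool);k[b[1]:b[3],b[0]:b[2]]=1;return k
sb=mb((225,115,315,215))
m,_,_=blob(sb&(Z>185)&(Z<205));rect(m,"column"); cc=P[m][:,:2].mean(0)
m=sb&(abs(Z-41)<6)&(H>100)&(H<130)&(S>100);m,_,_=blob(m);rect(m,"base")
a=np.array([609.6,-14.2])-cc;print("yaw from column",np.degrees(np.arctan2(a[1],a[0])),np.linalg.norm(a))
rb=mb((105,130,195,220))
for lo,hi in((3,20),(6,16)):
    m,_,_=blob(rb&(Z>lo)&(Z<hi)&(H>8)&(H<30));rect(m,"rack")
# contour ray approach for rack, scale base
m,_,_=blob((H>8)&(H<30)&(S>50)&(V>70),(105,130,195,220))
print("rack z hist",np.histogram(Z[m],bins=np.arange(0,130,5)))
w=onz(c,cv2.convexHull(cont(m)).reshape(-1,2),10)[:,:2].astype(np.float32);print(cv2.minAreaRect(w))
w=onz(c,cont(m),10)[:,:2]
# knob
m,ce,s=blob((V<45),(140,160,175,190));Q=P[m];Q=Q[Q[:,2]>100];print("knob pts",len(Q),Q.mean(0),Q.min(0),Q.max(0))
# steel body points
m,ce,s=blob((S<60)&(V>60)&(Z>40),(145,145,180,180));Q=P[m];print("steel",ce,s,Q.mean(0),Q.min(0),Q.max(0))
ps,ds,cs=load("scene");Ps=cloud(ps,ds,cs)
cv2.imwrite("pics/scz.png",cv2.resize(ps[170:290,190:440][:,:,::-1],None,fx=3,fy=4,interpolation=2))
```

```text
column 612 ((507.2263488769531, -51.92660140991211), (53.066246032714844, 60.16856002807617), 19.68929672241211) [505.3 -52.2]
base 1190 ((608.984130859375, -14.26031494140625), (149.319580078125, 148.94491577148438), 19.858806610107422) [600.1 -12. ]
yaw from column 20.00892626937416 110.96705588099437
rack 2216 ((563.0233154296875, 301.62139892578125), (170.04869079589844, 159.3986358642578), 83.78731536865234) [537.6 295.3]
rack 2057 ((563.28173828125, 301.69512939453125), (169.7356414794922, 158.91033935546875), 83.54822540283203) [537.1 295.6]
rack z hist (array([  61,  383, 1556,  298,   28,   15,   23,   50,  121,  178,  131,
         75,   64,   75,  105,   81,   14,    6,   16,   24,   36,   46,
         17,    7,    3]), array([  0,   5,  10,  15,  20,  25,  30,  35,  40,  45,  50,  55,  60,
        65,  70,  75,  80,  85,  90,  95, 100, 105, 110, 115, 120, 125]))
((563.12255859375, 306.2483825683594), (181.45326232910156, 161.4903106689453), 83.61502838134766)
knob pts 114 [551.9 257.5 126.3] [537.9 246.3 114.8] [567.6 270.  136.1]
steel [162.2 162.8] [151 152  21  25 314] [589.3 250.7  85.2] [432.7   5.   44.5] [ 622.1  282.1 1193. ]
```

View pics/scz.png

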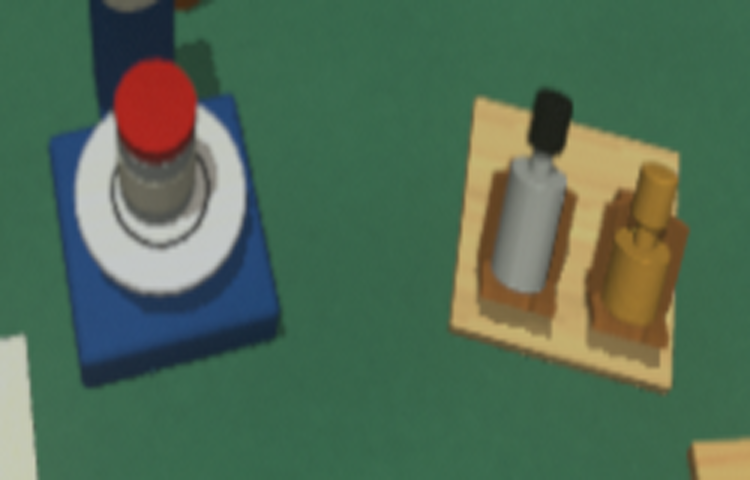

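View pics/topz.png

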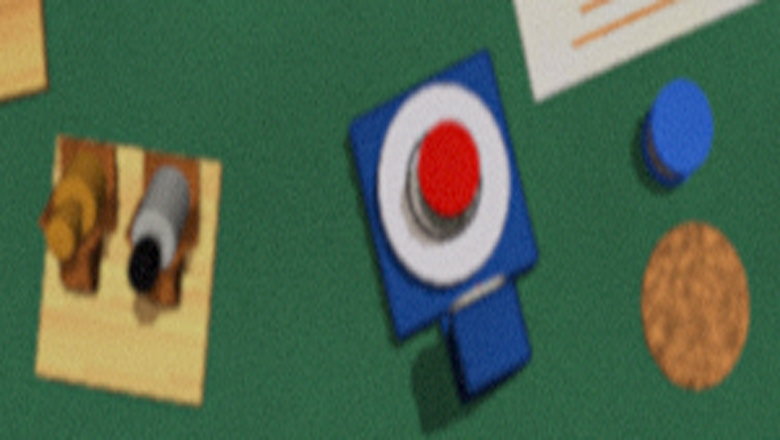

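Run:
```python
from h import *
from scipy.optimize import least_squares
np.set_printoptions(precision=2,suppress=True)
yaw=np.radians(-6.4); ax0=np.array([-np.sin(.6109)*np.cos(yaw),-np.sin(.6109)*np.sin(yaw),np.cos(.6109)])
# gather points near expected axis from both clouds
A0=np.array([552,259.,120])
out=[]
for n in("top","scene"):
    p,d,c=load(n);P=cloud(p,d,c).reshape(-1,3);hsv=cv2.cvtColor(p,cv2.COLOR_RGB2HSV).reshape(-1,3)
    v=P-A0;t=v@ax0;rad=np.linalg.norm(v-t[:,None]*ax0,axis=1)
    k=(rad<25)&(t>-90)&(t<30); dark=hsv[:,2]<50
    K=P[k&dark&(t>-16)]; B=P[k&(hsv[:,1]<60)&(hsv[:,2]>60)&(t<-35)]
    print(n,len(K),len(B)); out.append((K,B))
for sel in ([0],[1],[0,1]):
    K=np.vstack([out[i][0] for i in sel]);B=np.vstack([out[i][1] for i in sel])
    e1=np.cross(ax0,[0,0,1]);e1/=np.linalg.norm(e1);e2=np.cross(ax0,e1)
    def f(x):
        a=ax0+x[2]*e1+x[3]*e2;a/=np.linalg.norm(a);o=A0+x[0]*e1+x[1]*e2
        # knob side or top face
        def rr(Q): v=Q-o;t=v@a;return np.linalg.norm(v-t[:,None]*a,axis=1),t
        rk,tk=rr(K);rb,tb=rr(B)
        dk=np.where(tk>x[4]-2, np.maximum(rk-14,0), rk-14)
        dk=np.where(rk<11, tk-x[4], dk)
        return np.r_[dk,rb-21]
    s=least_squares(f,[0,0,0,0,12],loss='soft_l1',f_scale=1.5)
    x=s.x;a=ax0+x[2]*e1+x[3]*e2;a/=np.linalg.norm(a);o=A0+x[0]*e1+x[1]*e2
    print(sel,x,"tilt",np.degrees(np.arccos(a[2])),"az",np.degrees(np.arctan2(a[1],a[0])),"knob top",o+a*x[4],"knob mid",o+a*(x[4]-15),"axis",a,"foot",o+a*(x[4]-110),"rms",np.sqrt(np.mean(f(x)**2)))
# nominal: axis at rack y=-42
```

```text
top 120 233
scene 152 464
[0] [ 1.06  3.14 -0.03  0.    9.52] tilt 35.23313244969823 az 176.2279883484561 knob top [544.08 260.7  125.97] knob mid [552.71 260.13 113.72] axis [-0.58  0.04  0.82] foot [607.4  256.53  36.13] rms 3.1368962165307672
[1] [ 1.76  3.67 -0.01 -0.01  8.35] tilt 34.64110620943112 az 174.49337320388386 knob top [544.48 261.54 124.76] knob mid [552.97 260.72 112.42] axis [-0.57  0.05  0.82] foot [606.72 255.54  34.26] rms 2.146215457685119
[0, 1] [ 1.46  3.46 -0.01 -0.01  8.95] tilt 34.72373142535991 az 175.0677279374964 knob top [544.26 261.2  125.37] knob mid [552.78 260.47 113.05] axis [-0.57  0.05  0.82] foot [606.69 255.81  34.96] rms 2.5688558046470655
```

Run:
```python
from h import *
np.set_printoptions(precision=2,suppress=True)
from bench import r
for i in range(2):
    s=r.sense();Rm=R.from_euler('xyz',s['tcp_rot'],degrees=True).as_matrix();print(s['tool_pos'],"\n",Rm)
p,d,c=load("scene");hsv=cv2.cvtColor(p,cv2.COLOR_RGB2HSV);H,S,V=cv2.split(hsv);P=cloud(p,d,c)
m,ce,s=blob(((H<8)|(H>172))&(S>150)&(V>100),(215,180,270,215));print("tin lid scene",ce,s,np.median(P[m],0))
m,ce,s=blob((H>5)&(H<25)&(S>80)&(V>80),(115,170,175,218));print("coaster scene",ce,onz(c,[ce],5))
m,_,_=blob((S<60)&(V>120),(205,185,280,250));w=onz(c,cv2.convexHull(cont(m)).reshape(-1,2),75);print("pan scene",cv2.minEnclosingCircle(w[:,:2].astype(np.float32)), np.median(P[m&(P[...,2]>60)&(P[...,2]<85)],0))
```

```text
[ 191.93 -567.93  230.32] 
 [[-0.    0.95  0.32]
 [ 0.    0.32 -0.95]
 [-1.    0.   -0.  ]]
[ 191.93 -567.93  230.32] 
 [[-0.    0.95  0.32]
 [ 0.    0.32 -0.95]
 [-1.    0.   -0.  ]]
tin lid scene [241.29 196.21] [228 185  27  24 514] [606.87 -17.25 152.85]
coaster scene [145.  195.1] [[ 543.19 -267.88    5.  ]]
pan scene ((610.37060546875, -13.916289329528809), 62.553489685058594) [630.86  -5.57  72.81]
```

```bash
cat > g.py <<'E'
from h import *
from bench import r
np.set_printoptions(precision=2,suppress=True)
def go(pos,Rt=None,base=None):
    s=r.sense();Rm=R.from_euler('xyz',s['tcp_rot'],degrees=True)
    sh=Rm.inv().apply(np.array(pos)-s['tool_pos'])/10
    rv=np.zeros(3) if Rt is None else (Rm.inv()*R.from_matrix(Rt)).as_rotvec(degrees=True)
    print("t",s['time'],"pos",s['tool_pos'],"F",s['ft_force'],"gap",s['finger_gap'],"q",s['joint_pos']);print("shift cm",sh,"turn",rv)
a=np.radians(19.8)
down=np.array([[0,np.cos(a),np.sin(a)],[0,np.sin(a),-np.cos(a)],[-1,0,0]])
down=np.c_[[0,0,-1],[np.cos(a),np.sin(a),0],[np.sin(a),-np.cos(a),0]]
E
python3 -c "
from g import *
print(down,np.linalg.det(down));go([605.5,-17,260],down)"
```

```text
[[ 0.    0.94  0.34]
 [ 0.    0.34 -0.94]
 [-1.    0.    0.  ]] 1.0
t 0.1 pos [ 191.93 -567.93  230.32] F [-0.22 -0.3   0.47] gap 85.4600801150596 q [-76.23   7.51  85.32  -0.    87.26  -4.89]
shift cm [ -2.89  56.81 -38.96] turn [-1.13 -0.1  -0.01]
```

>>> {"method": "servo_tool", "body": {
  "commands": [
    [[0, -0.8, 2, -1.4, 0, 0, 0], [0, -2, 6, -4, 0, 0, 0], [0, -2.9, 10, -7, 0, 0, 0], [0, -2.9, 14, -9.7, 0, 0, 0], [0, -2.9, 18, -12.4, 0, 0, 0], [0, -2.9, 22, -15.1, 0, 0, 0], [0, -2.9, 26, -17.8, -0.5, 0, 0], [0, -2.9, 30, -20.5, -1.1, 0, 0]]
  ],
  "force": 50
}}

```text
time: 0.9
tool_pos: [411.3, -276.3, 260.0]
tcp_rot: [-162.7, 90.0, 127.1]
ft_force: [1.2, -0.8, -0.3]
finger_gap: 85.3
```

```bash
python3 -c "
from g import *
go([605.5,-17,260],down)"
```

```text
t 0.9 pos [ 411.3  -276.32  260.02] F [ 1.19 -0.78 -0.3 ] gap 85.2863666169811 q [-39.83  -9.5   99.05   0.    90.46  30.4 ]
shift cm [  0.    27.05 -17.83] turn [-0.03 -0.02  0.01]
```

>>> {"method": "servo_tool", "body": {
  "commands": [
    [[0, 0, 4, -2.6, 0, 0, 0], [0, 0, 8, -5.3, 0, 0, 0], [0, 0, 12, -7.9, 0, 0, 0], [0, 0, 16, -10.5, 0, 0, 0], [0, 0, 20, -13.2, 0, 0, 0], [0, 0, 24, -15.8, 0, 0, 0], [0, 0, 26.4, -17.4, 0, 0, 0], [0, 0, 27.1, -17.8, 0, 0, 0]]
  ]
}}

```text
time: 1.7
tool_pos: [606.3, -15.9, 259.2]
tcp_rot: [-146.5, 89.9, 143.5]
ft_force: [-0.3, -0.2, 0.4]
finger_gap: 85.4
```

```bash
python3 -c "
from g import *
go([605.5,-17,100],down)"
```

```text
t 1.7 pos [606.33 -15.94 259.24] F [-0.34 -0.2   0.4 ] gap 85.42192870621001 q [-6.38  7.98 81.81  0.04 90.29 63.66]
shift cm [15.92 -0.1   0.09] turn [ 0.16 -0.07  0.05]
```

>>> {"method": "servo_tool", "body": {
  "commands": [
    [[0, 2, -0.1, 0.1, 0, 0, 0], [0, 4.5, -0.1, 0.1, 0, 0, 0], [0, 7, -0.1, 0.1, 0, 0, 0], [0, 9.5, -0.1, 0.1, 0, 0, 0], [0, 12, -0.1, 0.1, 0, 0, 0], [0, 14.5, -0.1, 0.1, 0, 0, 0], [0, 15.9, -0.1, 0.1, 0, 0, 0], [0, 15.9, -0.1, 0.1, 0, 0, 0]]
  ]
}}

```text
time: 2.5
tool_pos: [602.7, -20.7, 98.5]
tcp_rot: [-114.9, 89.7, 174.9]
ft_force: [0.2, -0.1, 0.1]
finger_gap: 85.3
```

```bash
python3 -c "
from g import *
go([605.5,-17,100],down)
for n in('scene','top'):
    p,d=r.snapshot(n);cv2.imwrite(f'pics/{n}1.png',cv2.resize(p[90:290,150:410][:,:,::-1],None,fx=3,fy=3))"
```

```text
t 2.5 pos [602.66 -20.67  98.46] F [ 0.19 -0.06  0.14] gap 85.2544190362622 q [-6.83 13.85 92.32 -0.01 74.13 63.44]
shift cm [-0.15  0.39 -0.25] turn [-0.07 -0.12  0.27]
```

View pics/scene1.png

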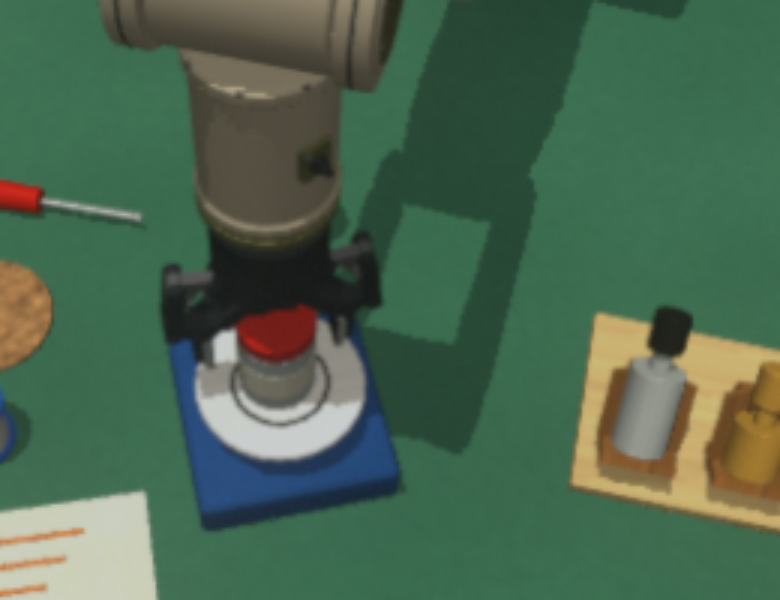

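The fingers straddle the tin, which sits at about (275,340) in the crop, and they clear the column. I'll centre the last few millimetres and then close.

>>> {"method": "servo_tool", "body": {
  "commands": [
    [[0, -0.15, 0.2, -0.15, 0, 0, 0], [0, -0.15, 0.4, -0.25, 0, 0, 0], [0, -0.15, 0.4, -0.25, 0, 0, 0], [0, -0.15, 0.4, -0.25, 0, 0, 0]]
  ]
}}

```text
time: 3.0
tool_pos: [608.3, -16.5, 103.5]
tcp_rot: [62.3, 89.9, -7.9]
ft_force: [0.0, 0.9, -0.2]
finger_gap: 85.4
```

```bash
python3 -c "
from g import *
go([605.5,-17,100],down)"
```

```text
t 3.0 pos [608.25 -16.51 103.45] F [ 0.03  0.92 -0.22] gap 85.39795510362885 q [-6.38 14.02 91.56 -0.   74.36 63.84]
shift cm [ 0.34 -0.28 -0.05] turn [-0.02  0.03 -0.05]
```

>>> {"method": "servo_tool", "body": {
  "commands": [
    [[0, 0, 0, 0, 0, 0, 0], [0, 0, 0, 0, 0, 0, 0], [0, 0, 0, 0, 0, 0, 0]]
  ]
}}

```text
time: 3.3
tool_pos: [607.7, -16.7, 102.7]
tcp_rot: [-115.7, 90.0, 174.1]
ft_force: [0.2, 0.2, 0.4]
finger_gap: 85.6
```

```bash
python3 -c "
from g import *
go([605.5,-17,100],down)"
```

```text
t 3.3 pos [607.73 -16.65 102.72] F [0.22 0.22 0.39] gap 85.64146183013163 q [-6.4  14.05 91.6  -0.   74.36 63.84]
shift cm [ 0.27 -0.22 -0.04] turn [-0.04 -0.    0.01]
```

>>> {"method": "servo_tool", "body": {
  "commands": [
    [[0, 0, 0, 0, 0, 0, 0]]
  ]
}}

```text
time: 3.4
tool_pos: [607.7, -16.7, 102.7]
tcp_rot: [-116.6, 90.0, 173.2]
ft_force: [-0.0, -0.2, 0.6]
finger_gap: 85.4
```

```bash
python3 -c "
from g import *
go([605.5,-17,100],down)"
```

```text
t 3.4 pos [607.75 -16.67 102.7 ] F [-0.04 -0.18  0.56] gap 85.36854258748973 q [-6.4  14.05 91.6   0.   74.35 63.83]
shift cm [ 0.27 -0.22 -0.05] turn [-0.04 -0.    0.01]
```

>>> {"method": "servo_tool", "body": {
  "commands": [
    [[0, 0.25, -0.2, 0, 0, 0, 0], [0, 0.25, -0.2, 0, 0, 0, 0], [0, 0.25, -0.2, 0, 0, 0, 0], [255, 0.25, -0.2, 0, 0, 0, 0], [255, 0.25, -0.2, 0, 0, 0, 0], [255, 0.25, -0.2, 0, 0, 0, 0], [255, 0.25, -0.2, 0, 0, 0, 0], [255, 0.25, -0.2, 0, 0, 0, 0]]
  ],
  "force": 40
}}

```text
time: 4.2
tool_pos: [606.0, -17.4, 100.4]
tcp_rot: [57.0, 90.0, -13.2]
ft_force: [-0.7, -0.5, -0.4]
finger_gap: 55.8
```

>>> {"method": "servo_tool", "body": {
  "commands": [
    [[255, 0, 0, 0, 0, 0, 0], [255, 0, 0, 0, 0, 0, 0], [255, 0, 0, 0, 0, 0, 0]]
  ]
}}

```text
time: 4.5
tool_pos: [606.0, -17.3, 100.3]
tcp_rot: [51.2, 90.0, -19.0]
ft_force: [-0.3, -0.4, 0.7]
finger_gap: 55.3
```

```bash
python3 -c "
from g import *
go([605.5,-17,100],down)"
```

```text
t 4.5 pos [605.98 -17.3  100.31] F [-0.28 -0.43  0.73] gap 55.264513645551894 q [-6.48 13.93 92.02 -0.   74.05 63.75]
shift cm [ 0.03 -0.03 -0.04] turn [-0.03  0.   -0.  ]
```

>>> {"method": "servo_tool", "body": {
  "commands": [
    [[255, -0.3, 0, 0, 0, 0, 0], [255, -0.8, 0, 0, 0, 0, 0], [255, -1.6, 0, 0, 0, 0, 0], [255, -2.8, 0, 0, 0, 0, 0], [255, -4.4, 0, 0, 0, 0, 0], [255, -6.4, 0, 0, 0, 0, 0], [255, -8.4, 0, 0, 0, 0, 0], [255, -10, 0, 0, 0, 0, 0]]
  ]
}}

```text
time: 5.3
tool_pos: [606.7, -17.3, 203.4]
tcp_rot: [64.1, 89.8, -6.1]
ft_force: [-0.0, -0.1, -2.2]
finger_gap: 55.7
```

>>> {"method": "servo_tool", "body": {
  "commands": [
    [[255, -0.6, 0, 0, 0, 0, 0], [255, -0.6, 0, 0, 0, 0, 0], [255, -0.6, 0, 0, 0, 0, 0], [255, -0.6, 0, 0, 0, 0, 0]]
  ]
}}

```text
time: 5.7
tool_pos: [605.1, -17.2, 204.8]
tcp_rot: [-116.3, 89.9, 173.5]
ft_force: [-0.5, 1.4, -1.8]
finger_gap: 55.9
```

```bash
python3 -c "
from g import *
go([542,-268.5,206],down)
s=r.sense()
print('via',R.from_euler('xyz',s['tcp_rot'],degrees=True).inv().apply(np.array([605.5+30,-17-85,206])-s['tool_pos'])/10)
for n in('scene','top'):
    p,d=r.snapshot(n);c=r.calibration(n);pickle.dump((p,d,c),open(f'{n}2.pkl','wb'));cv2.imwrite(f'pics/{n}2.png',cv2.resize(p[:,:,::-1],(768,576)))"
```

```text
t 5.7 pos [605.14 -17.19 204.77] F [-0.51  1.45 -1.78] gap 55.894664379038346 q [-6.48  9.17 86.17  0.   84.79 63.75]
shift cm [ -0.11 -14.44  21.51] turn [-0.03 -0.06  0.12]
via [-0.13 -0.01  9.01]
```

View pics/scene2.png

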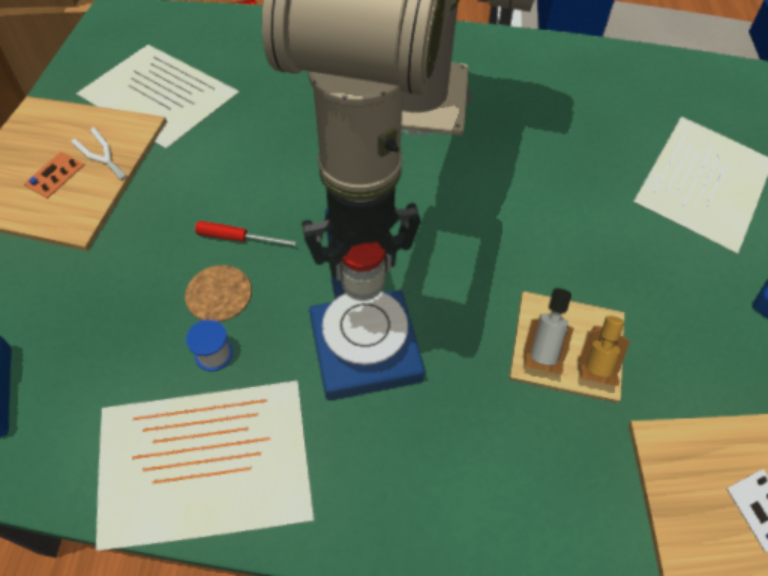

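The tin is held at (364,260) and the pan ring at (364,325) is empty. I'll carry it to the coaster, going sideways along the scale's -y first.

>>> {"method": "servo_tool", "body": {
  "commands": [
    [[255, 0, 0, 1.5, 0, 0, 0], [255, 0, 0, 4.5, 0, 0, 0], [255, 0, 0, 8, 0, 0, 0], [255, 0, -2, 11.5, 0, 0, 0], [255, 0, -5, 14.5, 0, 0, 0], [255, 0, -8.5, 17, 0, 0, 0], [255, 0, -11.7, 19.3, 0, 0, 0], [255, 0, -13.7, 20.9, 0, 0, 0]]
  ]
}}

```text
time: 6.6
tool_pos: [545.7, -263.5, 205.9]
tcp_rot: [-82.4, 89.9, -152.7]
ft_force: [0.9, 0.3, -2.3]
finger_gap: 55.6
```

>>> {"method": "servo_tool", "body": {
  "commands": [
    [[255, 0, -0.7, 0.6, 0, 0, 0], [255, 0, -0.7, 0.6, 0, 0, 0], [255, 0, -0.7, 0.6, 0, 0, 0], [255, 0, -0.7, 0.6, 0, 0, 0], [255, 0, -0.7, 0.6, 0, 0, 0]]
  ]
}}

```text
time: 7.1
tool_pos: [543.8, -267.2, 206.2]
tcp_rot: [161.5, 90.0, 91.3]
ft_force: [-0.0, -0.4, -2.0]
finger_gap: 55.4
```

```bash
python3 -c "
from g import *
go([542,-268.5,50],down)
for n in('scene','top'):
    p,d=r.snapshot(n);c=r.calibration(n);pickle.dump((p,d,c),open(f'{n}3.pkl','wb'));cv2.imwrite(f'pics/{n}3.png',cv2.resize(p[:,:,::-1],(768,576)))
    if n=='scene':
        P=cloud(p,d,c);H,S,V=cv2.split(cv2.cvtColor(p,cv2.COLOR_RGB2HSV))
        for nm,m in (('lid',((H<8)|(H>172))&(S>150)&(V>100)&(P[...,2]>120)),):
            m,ce,st=blob(m,(80,120,300,260));print(nm,ce,st,P[m].mean(0),P[m].min(0),P[m].max(0))
"
```

```text
t 7.1 pos [ 543.76 -267.24  206.2 ] F [-0.01 -0.41 -1.97] gap 55.38100906227062 q [-31.03   9.08  86.13   0.01  84.8   39.11]
shift cm [15.62 -0.21  0.06] turn [ 0.06 -0.01 -0.  ]
lid [119.13 129.61] [108 123  25  15 273] [ 554.97 -264.41  260.15] [ 533.07 -289.9   255.33] [1060.02   58.99  872.43]
```

View pics/scene3.png

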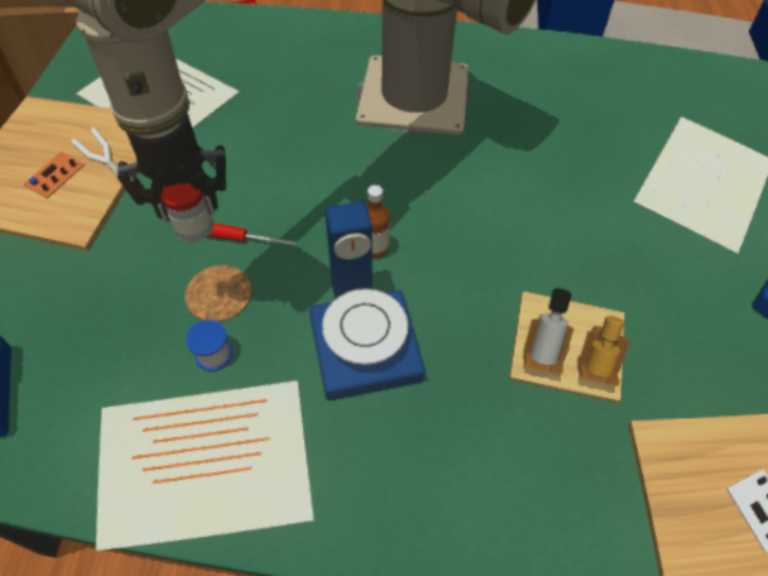

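>>> {"method": "servo_tool", "body": {
  "commands": [
    [[255, 1, -0.1, 0, 0, 0, 0], [255, 3.5, -0.2, 0, 0, 0, 0], [255, 6, -0.2, 0, 0, 0, 0], [255, 8.5, -0.2, 0, 0, 0, 0], [255, 11, -0.2, 0, 0, 0, 0], [255, 13.2, -0.2, 0, 0, 0, 0], [255, 15, -0.2, 0, 0, 0, 0], [255, 15.6, -0.2, 0, 0, 0, 0]]
  ]
}}

```text
time: 8.0
tool_pos: [539.3, -267.7, 46.9]
tcp_rot: [-140.7, 89.7, 149.1]
ft_force: [-0.0, -0.0, -2.5]
finger_gap: 55.2
```

>>> {"method": "servo_tool", "body": {
  "commands": [
    [[255, 0, 0, 0, 0, 0, 0], [255, 0, 0, 0, 0, 0, 0], [255, 0, 0, 0, 0, 0, 0], [255, 0, 0, 0, 0, 0, 0], [255, 0, 0, 0, 0, 0, 0]]
  ]
}}

```text
time: 8.5
tool_pos: [541.8, -269.3, 51.2]
tcp_rot: [41.0, 89.9, -29.2]
ft_force: [-0.4, -0.0, -2.1]
finger_gap: 55.5
```

```bash
python3 -c "
from g import *
go([542,-268.5,31],down)"
```

```text
t 8.5 pos [ 541.77 -269.29   51.19] F [-0.41 -0.02 -2.07] gap 55.46183303664036 q [-31.29  16.92  94.01   0.    68.99  38.94]
shift cm [ 2.02  0.05 -0.07] turn [-0.03  0.06 -0.05]
```

Next a slow descent to about 1.5 mm above the expected contact.

>>> {"method": "servo_tool", "body": {
  "commands": [
    [[255, 0.3, 0, -0.05, 0, 0, 0], [255, 0.7, 0, -0.05, 0, 0, 0], [255, 1.1, 0, -0.05, 0, 0, 0], [255, 1.4, 0, -0.05, 0, 0, 0], [255, 1.6, 0, -0.05, 0, 0, 0], [255, 1.7, 0, -0.05, 0, 0, 0], [255, 1.75, 0, -0.05, 0, 0, 0], [255, 1.75, 0, -0.05, 0, 0, 0]]
  ]
}}

```text
time: 9.3
tool_pos: [541.2, -268.6, 32.9]
tcp_rot: [49.5, 90.0, -20.7]
ft_force: [-0.1, 0.3, -1.6]
finger_gap: 55.3
```

>>> {"method": "servo_tool", "body": {
  "commands": [
    [[255, 0, 0, 0, 0, 0, 0], [255, 0.05, 0, 0, 0, 0, 0], [255, 0.05, 0, 0, 0, 0, 0], [255, 0.1, 0, 0, 0, 0, 0], [255, 0.1, 0, 0, 0, 0, 0]]
  ]
}}

```text
time: 9.8
tool_pos: [541.0, -268.5, 31.7]
tcp_rot: [-136.8, 90.0, 153.0]
ft_force: [-0.0, 0.6, -2.7]
finger_gap: 55.5
```

>>> {"method": "servo_tool", "body": {
  "commands": [
    [[255, 0.03, 0, 0, 0, 0, 0], [255, 0.05, 0, 0, 0, 0, 0], [255, 0.05, 0, 0, 0, 0, 0]]
  ]
}}

```text
time: 10.1
tool_pos: [541.1, -268.5, 31.5]
tcp_rot: [58.1, 90.0, -12.1]
ft_force: [-0.1, 0.5, -0.4]
finger_gap: 55.3
```

>>> {"method": "servo_tool", "body": {
  "commands": [
    [[255, 0.03, 0, 0, 0, 0, 0], [255, 0.05, 0, 0, 0, 0, 0], [255, 0.05, 0, 0, 0, 0, 0]]
  ]
}}

```text
time: 10.4
tool_pos: [541.2, -268.5, 31.4]
tcp_rot: [31.1, 90.0, -39.1]
ft_force: [-3.2, 1.9, 5.9]
finger_gap: 55.8
```

Contact showed at +5.9 N. I'll back off a touch, then open.

>>> {"method": "servo_tool", "body": {
  "commands": [
    [[255, -0.04, 0, 0, 0, 0, 0], [255, -0.04, 0, 0, 0, 0, 0], [255, -0.04, 0, 0, 0, 0, 0]]
  ]
}}

```text
time: 10.7
tool_pos: [541.1, -268.5, 31.4]
tcp_rot: [67.9, 90.0, -2.4]
ft_force: [-3.5, 2.3, 4.3]
finger_gap: 55.5
```

>>> {"method": "servo_tool", "body": {
  "commands": [
    [[110, 0, 0, 0, 0, 0, 0], [60, 0, 0, 0, 0, 0, 0], [0, 0, 0, 0, 0, 0, 0], [0, 0, 0, 0, 0, 0, 0], [0, 0, 0, 0, 0, 0, 0], [0, 0, 0, 0, 0, 0, 0]]
  ]
}}

```text
time: 11.3
tool_pos: [541.1, -268.5, 31.1]
tcp_rot: [180.0, 90.0, 109.7]
ft_force: [-0.7, -0.2, 0.9]
finger_gap: 85.7
```

```bash
python3 -c "
from g import *
go([542,-268.5,200],down)
for n in('scene','top'):
    p,d=r.snapshot(n);cv2.imwrite(f'pics/{n}4.png',cv2.resize(p[90:290,60:320][:,:,::-1],None,fx=3,fy=3))"
```

```text
t 11.3 pos [ 541.09 -268.54   31.11] F [-0.69 -0.2   0.91] gap 85.68460298182065 q [-31.26  18.37  94.58   0.    67.05  38.98]
shift cm [-16.89   0.09   0.03] turn [-0.03 -0.   -0.  ]
```

View pics/scene4.png

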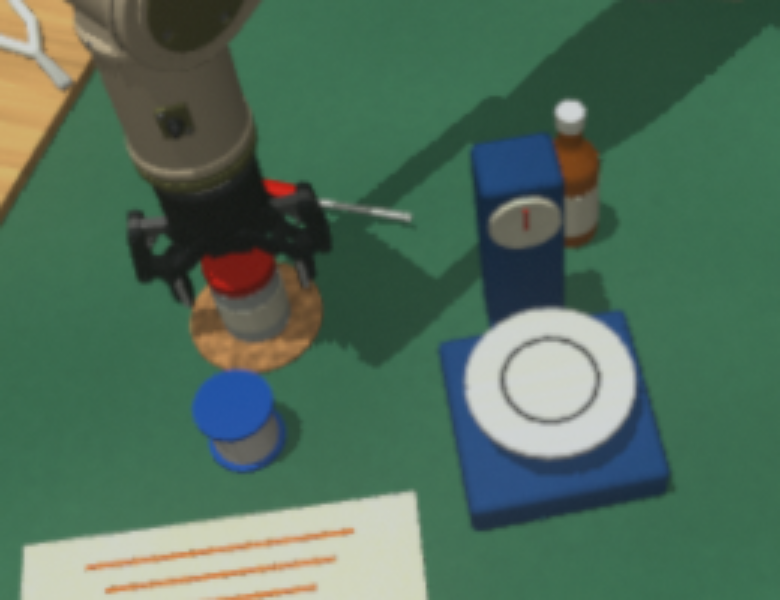

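The tin stands centred on the coaster at (250,300), and nothing else moved. I'll rise and head for the rack.

>>> {"method": "servo_tool", "body": {
  "commands": [
    [[0, -1, 0, 0, 0, 0, 0], [0, -3, 0, 0, 0, 0, 0], [0, -6, 0, 0, 0, 0, 0], [0, -10, 0, 0, 0, 0, 0], [0, -14.5, 0, 0, 0, 0, 0], [0, -19, 0, 0, 0, 0, 0], [0, -23, 0, 0, 0, 0, 0], [0, -26, 0, 0, 0, 0, 0]]
  ]
}}

```text
time: 12.2
tool_pos: [541.6, -268.8, 295.9]
tcp_rot: [39.3, 89.7, -30.9]
ft_force: [0.5, 0.1, 0.4]
finger_gap: 85.4
```

```bash
cat >> g.py <<'E'
t=np.radians(35);az=np.radians(174.3)
axis=np.array([np.sin(t)*np.cos(az),np.sin(t)*np.sin(az),np.cos(t)])
lx=-axis; ly=np.array([np.sin(az),-np.cos(az),0])*-1
lz=np.cross(lx,ly)
if lz[0]<0: ly,lz=-ly,-lz
lean=np.c_[lx,ly,lz]
knob=np.array([552.8,260.5,113.])
E
python3 -c "
from g import *
print(lean,np.linalg.det(lean))
go([500,150,300],lean);go(knob-82*lx,lean)"
```

```text
[[ 0.57  0.1   0.82]
 [-0.06  1.   -0.08]
 [-0.82  0.    0.57]] 1.0
t 12.2 pos [ 541.59 -268.81  295.92] F [0.51 0.14 0.43] gap 85.41015879776802 q [-31.25   6.92  79.17   0.    93.64  38.98]
shift cm [ -0.52  10.25 -40.82] turn [-62.42 -30.91  19.65]
t 12.2 pos [ 541.59 -268.81  295.92] F [0.51 0.14 0.43] gap 85.41015879776802 q [-31.25   6.92  79.17   0.    93.64  38.98]
shift cm [ 11.44  14.68 -51.5 ] turn [-62.42 -30.91  19.65]
```

>>> {"method": "servo_tool", "body": {
  "commands": [
    [[0, 0, 0.5, -2, -3, -1.5, 1], [0, 0, 1.5, -6, -9, -4.5, 2.8], [0, 0, 2.6, -10.5, -15, -7.5, 4.7], [0, 0, 3.7, -15, -21, -10.4, 6.6], [0, 0, 4.8, -19.5, -27, -13.4, 8.5], [0, 0, 6, -24, -33, -16.3, 10.4], [0, 0, 7.1, -28.5, -39, -19.3, 12.3], [0, 0, 8, -32, -45, -22.3, 14.2]]
  ]
}}

```text
time: 13.0
tool_pos: [507.5, 62.1, 292.6]
tcp_rot: [9.7, 64.0, -14.5]
ft_force: [0.5, -0.4, -1.2]
finger_gap: 85.1
```

```bash
python3 -c "
from g import *
go(knob-82*lx,lean)"
```

```text
t 13.0 pos [507.55  62.06 292.6 ] F [ 0.5  -0.41 -1.24] gap 85.10841304398576 q [  8.11 -31.53 116.43 -10.25  71.15  33.53]
shift cm [  7.82  17.73 -12.79] turn [-17.23  -8.62   5.22]
```

>>> {"method": "servo_tool", "body": {
  "commands": [
    [[0, 1, 3, -1.7, -4, -2, 1.2], [0, 2.4, 6.3, -4, -8, -4, 2.4], [0, 4, 9.6, -6.5, -12, -6, 3.6], [0, 5.5, 13, -9, -15, -7.5, 4.5], [0, 7, 16, -11.5, -17, -8.5, 5.2], [0, 7.6, 17.4, -12.6, -17.2, -8.6, 5.2], [0, 7.8, 17.7, -12.8, -17.2, -8.6, 5.2], [0, 7.8, 17.7, -12.8, -17.2, -8.6, 5.2]]
  ]
}}

```text
time: 13.8
tool_pos: [506.8, 262.9, 179.2]
tcp_rot: [-0.0, 55.3, -6.0]
ft_force: [0.1, -0.6, 0.8]
finger_gap: 85.4
```

>>> {"method": "servo_tool", "body": {
  "commands": [
    [[0, 0, 0, 0, 0, 0, 0], [0, 0, 0, 0, 0, 0, 0], [0, 0, 0, 0, 0, 0, 0], [0, 0, 0, 0, 0, 0, 0]]
  ]
}}

```text
time: 14.2
tool_pos: [507.3, 262.1, 179.6]
tcp_rot: [0.1, 55.2, -6.0]
ft_force: [-0.5, -0.0, -0.8]
finger_gap: 85.3
```

```bash
python3 -c "
from g import *
go(knob-82*lx,lean);go(knob+18*lx,lean)
for n in('scene','top'):
    p,d=r.snapshot(n);c=r.calibration(n);pickle.dump((p,d,c),open(f'{n}5.pkl','wb'))
    q=p[120:320,290:490] if n=='scene' else p[100:300,60:260]
    cv2.imwrite(f'pics/{n}5.png',cv2.resize(q[:,:,::-1],None,fx=3,fy=3))"
```

```text
t 14.2 pos [507.34 262.11 179.64] F [-0.53 -0.01 -0.76] gap 85.31013828255327 q [ 36.28 -17.85 121.47 -28.79  52.88  55.2 ]
shift cm [-0.14  0.29 -0.11] turn [-0.35 -0.21  0.19]
t 14.2 pos [507.34 262.11 179.64] F [-0.53 -0.01 -0.76] gap 85.31013828255327 q [ 36.28 -17.85 121.47 -28.79  52.88  55.2 ]
shift cm [ 9.86  0.32 -0.07] turn [-0.35 -0.21  0.19]
```

View pics/scene5.png

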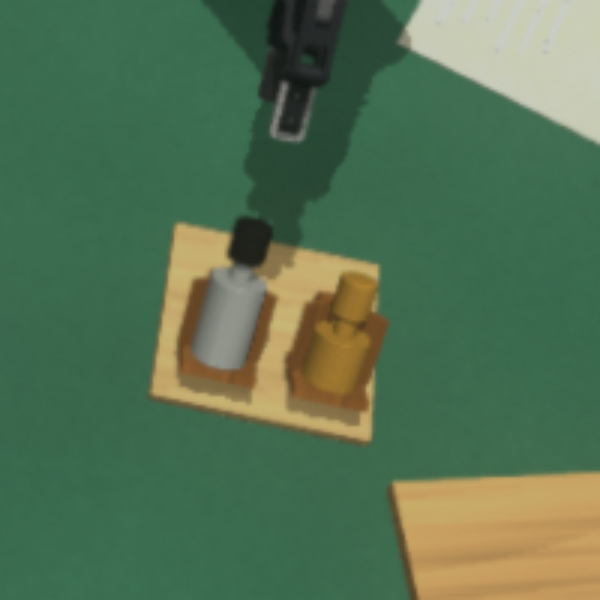

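View pics/top5.png

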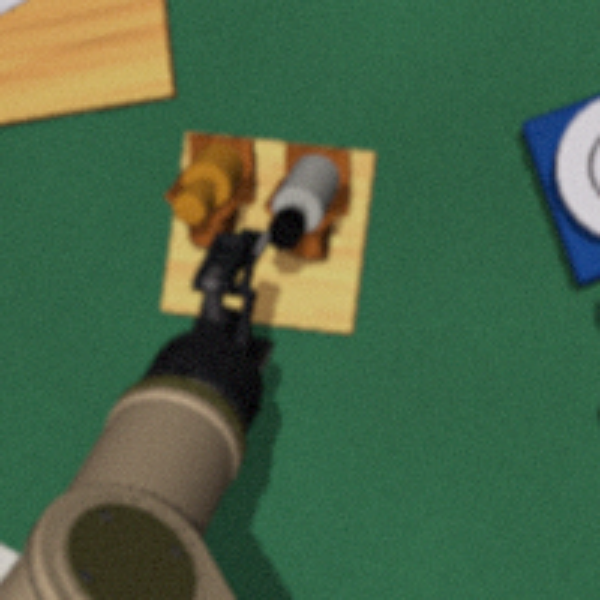

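Run:
```python
from g import *
for n,off in(("scene",(290,120)),("top",(60,100))):
    p,d,c=load(n,5)
    K=np.array([[c['fx'],0,c['cx']],[0,c['fy'],c['cy']],[0,0,1.]]);M=np.linalg.inv(c['pose'])
    s=r.sense();T=s['tool_pos'];Rm=R.from_euler('xyz',s['tcp_rot'],degrees=True).as_matrix()
    g=T-32*Rm[:,0]
    pts=np.array([T,T+13*-Rm[:,0]+42*Rm[:,2],T+13*-Rm[:,0]-42*Rm[:,2],knob,knob-95*axis,T+100*Rm[:,0]])
    q,_=cv2.projectPoints(pts,cv2.Rodrigues(M[:3,:3])[0],M[:3,3],K,np.array(c['dist']))
    q=(q.reshape(-1,2)-off)*3;print(n,q)
    im=cv2.imread(f"pics/{n}5.png")
    for k,(a,b) in enumerate(q): cv2.circle(im,(int(a),int(b)),4,[(255,0,255),(255,255,0),(0,255,255),(0,0,255),(255,0,0),(255,255,255)][k],-1)
    cv2.imwrite(f"pics/{n}5b.png",im)
a,b=cv2.imread("pics/scene5b.png"),cv2.imread("pics/top5b.png");cv2.imwrite("pics/b5.png",cv2.resize(np.hstack([a,b]),(800,400)))
```

```text
scene [[271.25 135.36]
 [282.04 135.82]
 [270.22 101.4 ]
 [247.31 240.57]
 [216.   355.75]
 [236.59 264.27]]
top [[261.5  279.69]
 [254.5  238.95]
 [258.75 336.19]
 [285.9  228.67]
 [314.8  175.83]
 [295.9  217.31]]
```

View pics/b5.png

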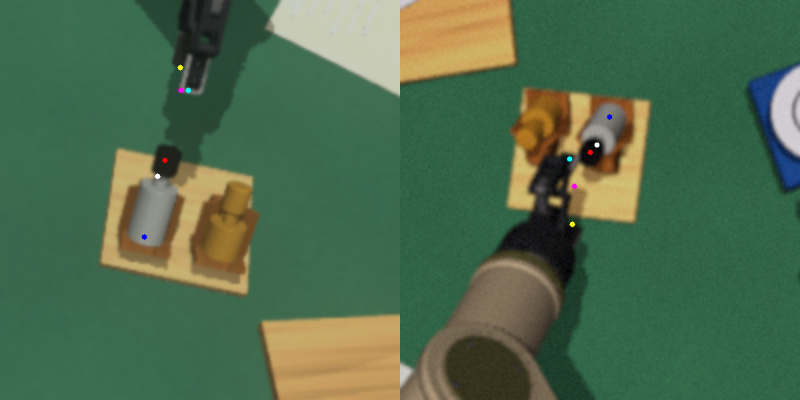

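Run:
```python
from g import *
s=r.sense();T=s['tool_pos'];Rm=R.from_euler('xyz',s['tcp_rot'],degrees=True).as_matrix()
for n in("scene","top"):
    p,d,c=load(n,5);P=cloud(p,d,c).reshape(-1,3);L=(P-T)@Rm
    k=(L[:,0]>-80)&(L[:,0]<10)&(abs(L[:,1])<60)&(abs(L[:,2])<80)&(P[:,2]>110)
    Q=L[k];print(n,len(Q))
    for lo in range(-80,10,10):
        q=Q[(Q[:,0]>=lo)&(Q[:,0]<lo+10)&(Q[:,2]>20)]
        if len(q): print(lo,len(q),"y",np.percentile(q[:,1],[5,25,50,75,95]),"z",np.percentile(q[:,2],[5,50,95]))
p,d,c=load("scene",5);q=p[110:190,350:430];a=cv2.resize(q[:,:,::-1],(400,400),interpolation=2)
p,d,c=load("top",5);q=p[150:230,110:190];b=cv2.resize(q[:,:,::-1],(400,400),interpolation=2);cv2.imwrite("pics/z5.png",np.hstack([a,b]))
```

```text
scene 580
-80 93 y [-15.42 -11.93  -0.1    7.95  10.77] z [33.14 46.06 73.13]
-70 92 y [-11.94  -9.62  -1.52   6.03  10.39] z [35.61 71.5  74.81]
-60 41 y [-11.4   -6.22  -3.08   2.42   9.77] z [46.91 56.19 68.72]
-50 56 y [-9.59 -6.16 -0.87  3.78  9.62] z [46.13 53.64 56.79]
-40 55 y [-10.08  -6.67  -1.53   4.1    8.84] z [46.2  53.45 57.07]
-30 56 y [-10.5   -6.5   -1.77   3.48   7.59] z [47.5  53.72 56.56]
-20 31 y [-9.86 -5.42  0.61  6.59 10.98] z [46.7  48.62 50.93]
top 270
-80 80 y [-16.97 -12.05  -8.16  -0.97   8.99] z [31.97 61.69 74.22]
-70 61 y [-13.   -11.84  -6.2    1.81   8.03] z [45.67 70.23 75.08]
-60 6 y [-13.71 -12.73 -12.34 -11.75 -10.44] z [51.24 53.71 55.84]
-50 7 y [-11.57 -11.34  -9.85  -7.44  -7.11] z [45.59 49.85 52.65]
-40 17 y [-11.78 -10.32  -8.18  -7.02  -3.74] z [45.42 51.37 57.54]
-30 25 y [-11.79 -10.29  -7.03   0.9    4.99] z [44.94 54.37 57.1 ]
-20 4 y [-10.43  -8.72  -7.29  -6.54  -6.45] z [47.62 49.3  51.54]
```

View pics/z5.png

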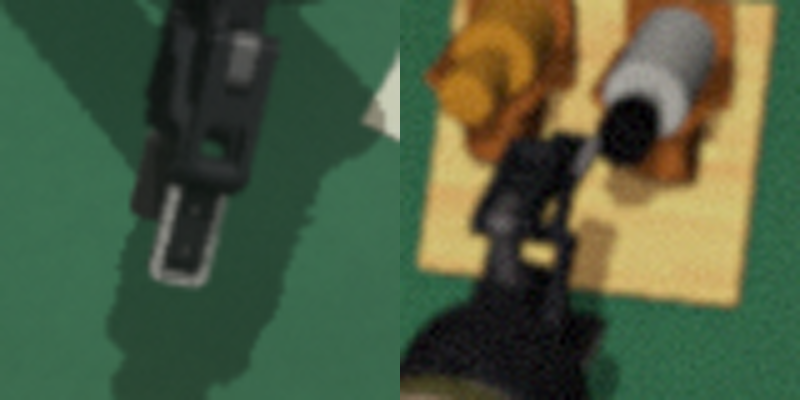

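The fingers measured by depth sit centred on the tool frame, so arm and camera agree. I'll advance along the weight's axis.

>>> {"method": "servo_tool", "body": {
  "commands": [
    [[0, 0, 0.3, -0.1, -0.3, -0.2, 0.2], [0, 1.2, 0.3, -0.1, -0.3, -0.2, 0.2], [0, 2.8, 0.3, -0.1, -0.3, -0.2, 0.2], [0, 4.4, 0.3, -0.1, -0.3, -0.2, 0.2], [0, 6, 0.3, -0.1, -0.3, -0.2, 0.2], [0, 7.4, 0.3, -0.1, -0.3, -0.2, 0.2], [0, 8.5, 0.3, -0.1, -0.3, -0.2, 0.2], [0, 9.2, 0.3, -0.1, -0.3, -0.2, 0.2]]
  ]
}}

```text
time: 15.1
tool_pos: [558.5, 259.7, 101.0]
tcp_rot: [-0.1, 55.1, -5.8]
ft_force: [0.3, -0.3, -0.6]
finger_gap: 85.4
```

>>> {"method": "servo_tool", "body": {
  "commands": [
    [[0, 0.4, 0, 0, 0, 0, 0], [0, 0.6, 0, 0, 0, 0, 0], [0, 0.6, 0, 0, 0, 0, 0], [0, 0.6, 0, 0, 0, 0, 0], [0, 0.6, 0, 0, 0, 0, 0]]
  ]
}}

```text
time: 15.6
tool_pos: [562.1, 260.2, 98.5]
tcp_rot: [0.0, 55.0, -5.6]
ft_force: [-0.1, -0.8, -0.7]
finger_gap: 85.2
```

```bash
python3 -c "
from g import *
go(knob+18*lx,lean)
for n in('scene','top'):
    p,d=r.snapshot(n);c=r.calibration(n);pickle.dump((p,d,c),open(f'{n}6.pkl','wb'))
a=pickle.load(open('scene6.pkl','rb'))[0][160:260,340:440];b=pickle.load(open('top6.pkl','rb'))[0][130:230,100:200]
cv2.imwrite('pics/z6.png',cv2.resize(np.hstack([a,b])[:,:,::-1],(800,400),interpolation=2))
s=r.sense();T=s['tool_pos'];Rm=R.from_euler('xyz',s['tcp_rot'],degrees=True).as_matrix()
print('knob mid in tool',Rm.T@(knob-T))
p,d,c=load('scene',6);P=cloud(p,d,c).reshape(-1,3);L=(P-T)@Rm
k=(L[:,0]>-45)&(L[:,0]<0)&(abs(L[:,1])<25)&(abs(L[:,2])<25);Q=L[k];print(len(Q))
for lo in range(-45,0,5):
    q=Q[(Q[:,0]>=lo)&(Q[:,0]<lo+5)]
    if len(q): print(lo,len(q),'y',np.percentile(q[:,1],[5,50,95]),'z',np.percentile(q[:,2],[5,50,95]))
"
```

```text
t 15.6 pos [562.1  260.15  98.5 ] F [-0.11 -0.75 -0.69] gap 85.22082799709474 q [ 31.9   -4.24 119.13 -32.33  40.76  57.83]
shift cm [ 0.08 -0.06  0.07] turn [ 0.02 -0.01 -0.05]
knob mid in tool [-17.31  -0.5    0.83]
76
-35 13 y [-11.89  -7.94  -5.11] z [-2.2   7.07 12.03]
-30 11 y [-13.38 -10.41  -6.72] z [-1.36  8.4  11.72]
-25 14 y [-14.04  -9.9   -6.94] z [ 2.57 10.06 14.03]
-20 10 y [-14.03 -11.24  -6.57] z [ 4.45 10.74 15.37]
-15 10 y [-14.01 -10.08  -7.39] z [ 5.68 10.56 13.68]
-10 12 y [-13.91 -10.97  -6.32] z [-0.38  9.66 13.81]
-5 6 y [-13.34  -7.55  -5.04] z [2.67 6.34 9.35]
```

View pics/z6.png

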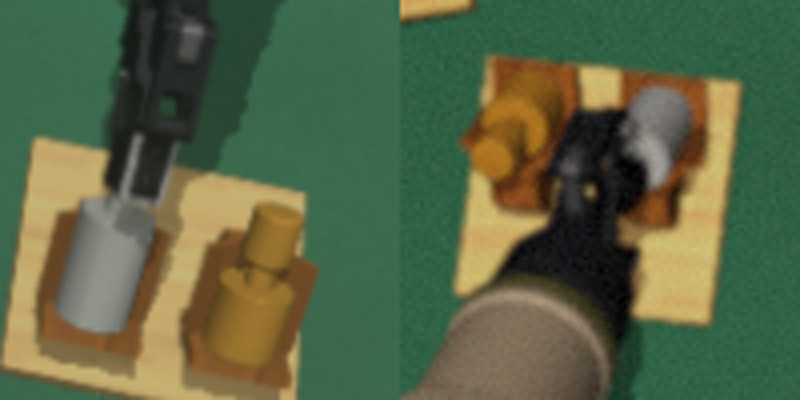

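The fingers straddle the knob, aligned within 1 mm and clear of the brass weight. I'll close on it.

>>> {"method": "servo_tool", "body": {
  "commands": [
    [[255, 0.05, 0, 0.1, 0, 0, 0], [255, 0.05, 0, 0.1, 0, 0, 0], [255, 0.05, 0, 0.1, 0, 0, 0], [255, 0.05, 0, 0.1, 0, 0, 0], [255, 0.05, 0, 0.1, 0, 0, 0], [255, 0.05, 0, 0.1, 0, 0, 0], [255, 0.05, 0, 0.1, 0, 0, 0], [255, 0.05, 0, 0.1, 0, 0, 0]]
  ],
  "force": 80
}}

```text
time: 16.5
tool_pos: [563.5, 259.9, 98.7]
tcp_rot: [0.0, 55.0, -5.6]
ft_force: [-1.1, -1.9, 5.2]
finger_gap: 26.3
```

>>> {"method": "servo_tool", "body": {
  "commands": [
    [[255, 0, 0, 0, 0, 0, 0], [255, 0, 0, 0, 0, 0, 0], [255, 0, 0, 0, 0, 0, 0]]
  ]
}}

```text
time: 16.8
tool_pos: [563.5, 259.8, 98.7]
tcp_rot: [0.0, 55.0, -5.6]
ft_force: [-0.9, -1.4, 5.6]
finger_gap: 26.1
```

```bash
python3 -c "
from g import *
go(knob-82*lx,lean)
print(r.sense()['wrist_torque'])"
```

```text
t 16.8 pos [563.53 259.85  98.74] F [-0.89 -1.38  5.58] gap 26.0795721911714 q [ 31.79  -4.1  118.98 -32.31  40.73  57.72]
shift cm [-9.98 -0.04 -0.06] turn [ 0.02  0.01 -0.03]
[-0.33 -0.16 -0.23]
```

Gripped, with only a few newtons of side load. Now I'll draw it out along its axis, slowly at first.

>>> {"method": "servo_tool", "body": {
  "commands": [
    [[255, -0.2, 0, 0, 0, 0, 0], [255, -0.5, 0, 0, 0, 0, 0], [255, -1, 0, 0, 0, 0, 0], [255, -1.6, 0, 0, 0, 0, 0], [255, -2.3, 0, 0, 0, 0, 0], [255, -3, 0, 0, 0, 0, 0], [255, -3.8, 0, 0, 0, 0, 0], [255, -4.6, 0, 0, 0, 0, 0]]
  ]
}}

```text
time: 17.6
tool_pos: [537.0, 262.2, 135.4]
tcp_rot: [-0.0, 55.0, -5.7]
ft_force: [10.5, 0.2, -7.0]
finger_gap: 26.0
```

>>> {"method": "servo_tool", "body": {
  "commands": [
    [[255, -1, 0, 0, 0, 0, 0], [255, -2, 0, 0, 0, 0, 0], [255, -3, 0, 0, 0, 0, 0], [255, -4, 0, 0, 0, 0, 0], [255, -5, 0, 0, 0, 0, 0], [255, -5.7, 0, 0, 0, 0, 0], [255, -6, 0, 0, 0, 0, 0], [255, -6, 0, 0, 0, 0, 0]]
  ]
}}

```text
time: 18.4
tool_pos: [502.6, 266.1, 185.5]
tcp_rot: [0.1, 55.0, -5.6]
ft_force: [0.4, -0.4, -5.7]
finger_gap: 26.3
```

```bash
cat >> g.py <<'E'
zz=lambda ang: np.c_[[0,0,-1],[-np.sin(np.radians(ang)),np.cos(np.radians(ang)),0],[np.cos(np.radians(ang)),np.sin(np.radians(ang)),0]]
up=zz(-5.7)
E
python3 -c "
from g import *
print(np.linalg.det(up))
for n in('scene','top'):
    p,d=r.snapshot(n);c=r.calibration(n);pickle.dump((p,d,c),open(f'{n}7.pkl','wb'))
    cv2.imwrite(f'pics/{n}7.png',cv2.resize(p[:,:,::-1],(768,576)))
go([560,200,270],up)
go([610,-14,270],up)
"
```

```text
1.0
t 18.5 pos [502.56 265.68 184.64] F [ 0.02 -0.1  -5.72] gap 26.24856635703581 q [ 37.02 -18.6  121.57 -28.87  53.56  55.22]
shift cm [-3.35 -5.97 10.1 ] turn [ 0.04 34.93  0.01]
t 18.5 pos [502.56 265.68 184.64] F [ 0.02 -0.1  -5.72] gap 26.24856635703581 q [ 37.02 -18.6  121.57 -28.87  53.56  55.22]
shift cm [  0.71 -26.77  15.91] turn [ 0.04 34.93  0.01]
```

View pics/scene7.png

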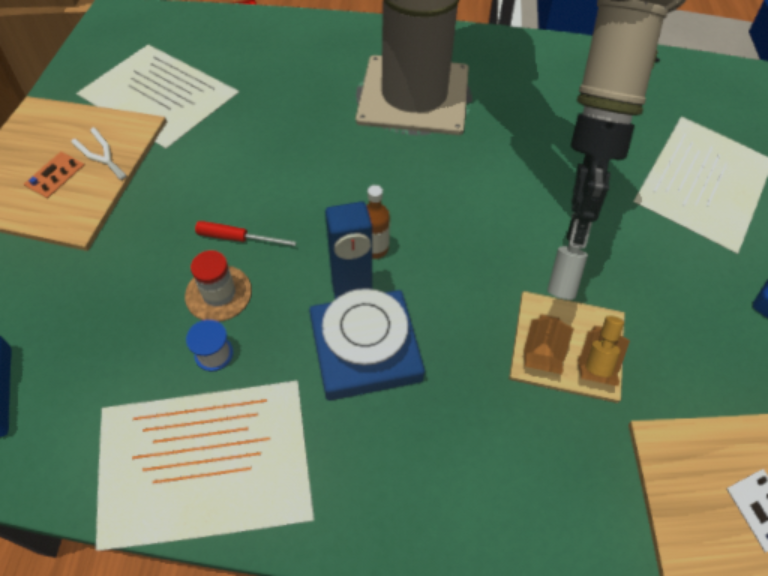

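The steel weight is held clear of the rack at (568,270), and the brass weight is still seated. Next I'll lift it, turn it upright and carry it over the pan.

>>> {"method": "servo_tool", "body": {
  "commands": [
    [[255, -1, -0.5, 0.8, 0, 1, 0], [255, -2.4, -1.2, 2, 0, 4, 0], [255, -3.3, -2, 3.5, 0, 9, 0], [255, -3.4, -3, 5, 0, 15, 0], [255, -3.4, -4, 6.5, 0, 21, 0], [255, -3.4, -5, 8, 0, 27, 0], [255, -3.4, -5.7, 9.4, 0, 32, 0], [255, -3.4, -6, 10.1, 0, 34.9, 0]]
  ]
}}

```text
time: 19.3
tool_pos: [562.1, 198.0, 271.0]
tcp_rot: [-136.7, 89.9, -142.5]
ft_force: [0.2, -0.1, -5.6]
finger_gap: 26.2
```

```bash
python3 -c "
from g import *
go([610,-14,260],up)
"
```

```text
t 19.3 pos [562.08 197.96 270.95] F [ 0.19 -0.15 -5.58] gap 26.201758075469108 q [14.49  6.13 82.6  -0.02 91.32 20.28]
shift cm [  1.1  -20.6    6.91] turn [-0.09 -0.04  0.04]
```

>>> {"method": "servo_tool", "body": {
  "commands": [
    [[255, 0, -1, 0.3, 0, 0, 0], [255, 0, -3.5, 1.2, 0, 0, 0], [255, 0, -7, 2.3, 0, 0, 0], [255, 0, -10.5, 3.5, 0, 0, 0], [255, 0, -14, 4.7, 0, 0, 0], [255, 0, -17, 5.7, 0, 0, 0], [255, 0, -19.5, 6.5, 0, 0, 0], [255, 0, -20.6, 6.9, 0, 0, 0]]
  ]
}}

```text
time: 20.1
tool_pos: [607.8, -14.9, 269.9]
tcp_rot: [-55.6, 89.8, -61.4]
ft_force: [-0.1, 0.1, -5.8]
finger_gap: 26.0
```

>>> {"method": "servo_tool", "body": {
  "commands": [
    [[255, 0, 0, 0, 0, 0, 0], [255, 0, 0, 0, 0, 0, 0], [255, 0, 0, 0, 0, 0, 0], [255, 0, 0, 0, 0, 0, 0], [255, 0, 0, 0, 0, 0, 0]]
  ]
}}

```text
time: 20.6
tool_pos: [608.0, -11.1, 270.8]
tcp_rot: [-7.6, 89.9, -13.2]
ft_force: [-0.5, -0.3, -5.2]
finger_gap: 25.9
```

```bash
cat > wt.py <<'E'
from g import *
from scipy.optimize import least_squares
def snap(i):
    for n in('scene','top'):
        p,d=r.snapshot(n);c=r.calibration(n);pickle.dump((p,d,c),open(f'{n}{i}.pkl','wb'))
        cv2.imwrite(f'pics/{n}{i}.png',cv2.resize(p[90:290,150:410][:,:,::-1],None,fx=3,fy=3))
def body(i,pos=None):
    T=r.sense()['tool_pos'] if pos is None else np.array(pos)
    p,d,c=load('scene',i);P=cloud(p,d,c).reshape(-1,3);h=cv2.cvtColor(p,cv2.COLOR_RGB2HSV).reshape(-1,3)
    L=P-T;k=(np.hypot(L[:,0],L[:,1])<32)&(L[:,2]>-74)&(L[:,2]<-16)&(h[:,1]<70)&(h[:,2]>60)
    B=P[k];o=T-[0,0,45]
    def f(x):
        a=np.array([x[2],x[3],1]);a/=np.linalg.norm(a);v=B-(o+[x[0],x[1],0]);t=v@a
        return np.linalg.norm(v-t[:,None]*a,axis=1)-21
    s=least_squares(f,[0,0,0,0],loss='soft_l1',f_scale=1.5);x=s.x
    print('body',len(B),'offset xy from TCP',x[:2],'tilt deg',np.degrees(x[2:]),'centre',o+[x[0],x[1],0],'z range',B[:,2].min(),B[:,2].max())
def pan(i):
    for n,box in(('scene',(205,180,285,255)),('top',(235,120,310,190))):
        p,d,c=load(n,i);h=cv2.cvtColor(p,cv2.COLOR_RGB2HSV);P=cloud(p,d,c)
        m,_,_=blob((h[...,1]<60)&(h[...,2]>120)&(P[...,2]<90),box);w=onz(c,cv2.convexHull(cont(m)).reshape(-1,2),78)
        k=m&(P[...,2]>55);print(n,'pan',cv2.minEnclosingCircle(w[:,:2].astype(np.float32)),'z',np.median(P[k][:,2]))
E
python3 -c "
from wt import *
snap(8);go([610,-14,180],up);body(8);pan(3);pan(4) if 0 else None;pan(8)
"
```

```text
t 20.7 pos [608.05 -11.45 270.76] F [ 0.24 -0.13 -6.37] gap 25.946064214267114 q [-5.9   7.93 80.67 -0.01 91.34 -0.28]
shift cm [ 9.08 -0.23  0.21] turn [0.08 0.05 0.01]
body 379 offset xy from TCP [-0.18 -0.62] tilt deg [-0.24  0.47] centre [607.87 -12.08 225.76] z range 197.0054195583084 254.71939528088274
scene pan ((609.83251953125, -13.934969902038574), 62.62967300415039) z 76.40149919525743
top pan ((609.5863037109375, -14.150264739990234), 62.753543853759766) z 77.94254345900924
scene pan ((609.8308715820312, -13.862567901611328), 62.548362731933594) z 76.39823470619172
top pan ((609.29345703125, -14.253303527832031), 62.44322967529297) z 78.13410017392243
```

View pics/scene8.png

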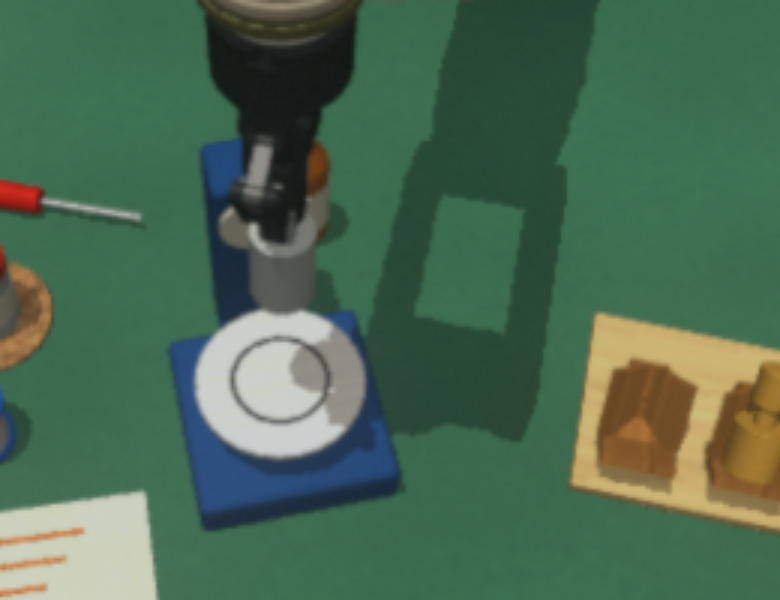

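The weight hangs upright within 0.5° and 0.6 mm of the tool axis. I'll descend to about 20 mm above the pan.

>>> {"method": "servo_tool", "body": {
  "commands": [
    [[255, 0.8, -0.2, 0.2, 0, 0, 0], [255, 2.3, -0.2, 0.2, 0, 0, 0], [255, 4, -0.2, 0.2, 0, 0, 0], [255, 5.7, -0.2, 0.2, 0, 0, 0], [255, 7.3, -0.2, 0.2, 0, 0, 0], [255, 8.6, -0.2, 0.2, 0, 0, 0], [255, 9.4, -0.2, 0.2, 0, 0, 0], [255, 9.6, -0.2, 0.2, 0, 0, 0]]
  ]
}}

```text
time: 21.5
tool_pos: [609.2, -14.2, 173.1]
tcp_rot: [-174.9, 89.9, 179.5]
ft_force: [0.0, -0.3, -5.7]
finger_gap: 26.4
```

>>> {"method": "servo_tool", "body": {
  "commands": [
    [[255, 0, 0, 0, 0, 0, 0], [255, 0, 0, 0, 0, 0, 0], [255, 0, 0, 0, 0, 0, 0], [255, 0, 0, 0, 0, 0, 0], [255, 0, 0, 0, 0, 0, 0]]
  ]
}}

```text
time: 22.0
tool_pos: [610.1, -14.2, 175.2]
tcp_rot: [-6.0, 89.9, -11.7]
ft_force: [-1.2, 0.3, -6.0]
finger_gap: 25.8
```

```bash
python3 -c "
from wt import *
snap(9);go([609.8,-13.5,157],up);body(9)
"
```

```text
t 22.1 pos [610.   -14.19 174.91] F [-0.06 -0.51 -5.56] gap 26.22327278721618 q [-6.14 10.77 87.55 -0.01 81.62 -0.48]
shift cm [ 1.79  0.07 -0.03] turn [0.04 0.06 0.01]
body 291 offset xy from TCP [ 0.22 -0.97] tilt deg [-0.38  0.4 ] centre [610.22 -15.17 129.91] z range 101.32833790326856 158.65436148284311
```

View pics/scene9.png

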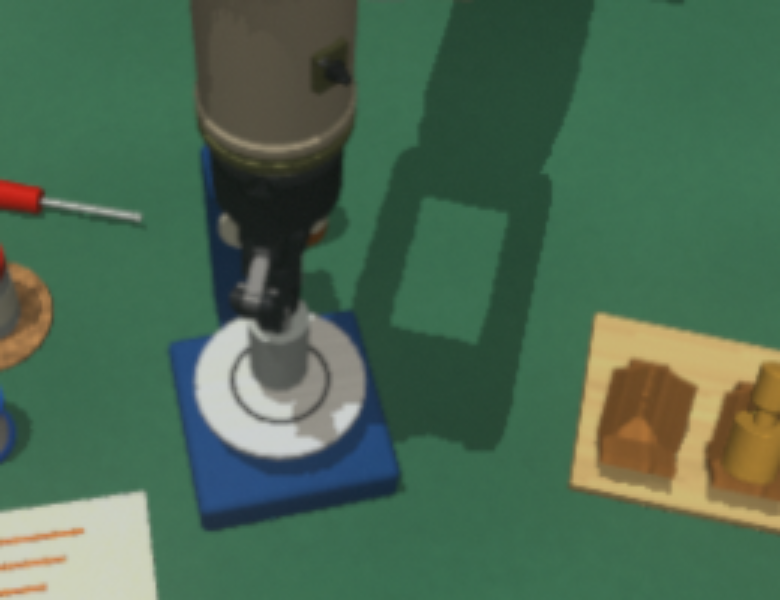

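>>> {"method": "servo_tool", "body": {
  "commands": [
    [[255, 0.2, 0.1, 0, 0, 0, 0], [255, 0.5, 0.1, 0, 0, 0, 0], [255, 0.8, 0.1, 0, 0, 0, 0], [255, 1.1, 0.1, 0, 0, 0, 0], [255, 1.3, 0.1, 0, 0, 0, 0], [255, 1.5, 0.1, 0, 0, 0, 0], [255, 1.6, 0.1, 0, 0, 0, 0], [255, 1.6, 0.1, 0, 0, 0, 0]]
  ]
}}

```text
time: 22.9
tool_pos: [609.9, -13.2, 158.5]
tcp_rot: [-13.1, 90.0, -18.8]
ft_force: [-0.5, 0.5, -5.6]
finger_gap: 26.2
```

>>> {"method": "servo_tool", "body": {
  "commands": [
    [[255, 0.1, 0, 0, 0, 0, 0], [255, 0.2, 0, 0, 0, 0, 0], [255, 0.3, 0, 0, 0, 0, 0], [255, 0.4, 0, 0, 0, 0, 0], [255, 0.5, 0, 0, 0, 0, 0], [255, 0.5, 0, 0, 0, 0, 0], [255, 0.5, 0, 0, 0, 0, 0]]
  ]
}}

```text
time: 23.6
tool_pos: [610.1, -13.2, 153.8]
tcp_rot: [-9.0, 90.0, -14.7]
ft_force: [-0.1, -0.2, -5.5]
finger_gap: 26.1
```

>>> {"method": "servo_tool", "body": {
  "commands": [
    [[255, 0.1, 0, 0, 0, 0, 0], [255, 0.2, 0, 0, 0, 0, 0], [255, 0.3, 0, 0, 0, 0, 0], [255, 0.3, 0, 0, 0, 0, 0], [255, 0.3, 0, 0, 0, 0, 0]]
  ]
}}

```text
time: 24.1
tool_pos: [610.1, -13.2, 150.8]
tcp_rot: [-8.7, 89.9, -14.4]
ft_force: [-0.9, -1.5, -2.5]
finger_gap: 26.2
```

```bash
python3 -c "
from wt import *
go([609.8,-13.5,157],up)
for n in range(2):
    r.snapshot('top');print(r.sense()['ft_force'])
"
```

```text
t 24.1 pos [610.1  -13.24 150.82] F [-0.89 -1.46 -2.47] gap 26.236254739704904 q [-6.05 11.81 88.94 -0.01 79.19 -0.39]
shift cm [-0.62 -0.03 -0.03] turn [0.04 0.05 0.01]
[-0.74  0.1  -2.6 ]
[-0.73 -0.45 -3.68]
```

>>> {"method": "servo_tool", "body": {
  "commands": [
    [[255, 0.1, 0, 0, 0, 0, 0], [255, 0.2, 0, 0, 0, 0, 0], [255, 0.3, 0, 0, 0, 0, 0], [255, 0.4, 0, 0, 0, 0, 0], [255, 0.4, 0, 0, 0, 0, 0], [255, 0.4, 0, 0, 0, 0, 0]]
  ]
}}

```text
time: 24.8
tool_pos: [610.1, -13.3, 146.8]
tcp_rot: [-8.7, 89.9, -14.4]
ft_force: [-0.7, -1.4, -3.1]
finger_gap: 26.2
```

```bash
python3 -c "
from wt import *
go([609.8,-13.5,157],up)
for n in range(4):
    r.snapshot('top');print(r.sense()['ft_force'])
"
```

```text
t 24.8 pos [610.12 -13.26 146.85] F [-0.7  -1.39 -3.08] gap 26.174415015569384 q [-6.05 12.   89.16 -0.01 78.79 -0.38]
shift cm [-1.02 -0.03 -0.03] turn [0.03 0.06 0.01]
[-1.62  0.54 -0.48]
[-1.06 -0.5  -1.44]
[-1.04 -0.3  -1.16]
[ 0.29 -0.25 -1.06]
```

>>> {"method": "servo_tool", "body": {
  "commands": [
    [[255, 0.05, 0, 0, 0, 0, 0], [255, 0.1, 0, 0, 0, 0, 0], [255, 0.15, 0, 0, 0, 0, 0], [255, 0.15, 0, 0, 0, 0, 0], [255, 0.15, 0, 0, 0, 0, 0]]
  ]
}}

```text
time: 25.5
tool_pos: [610.1, -13.2, 145.3]
tcp_rot: [-9.3, 89.9, -14.9]
ft_force: [-0.6, -0.6, -0.9]
finger_gap: 26.0
```

```bash
python3 -c "
from wt import *
f=[]
for n in range(8):
    r.snapshot('top');f.append(r.sense()['ft_force'])
print(np.mean(f,0),np.std(f,0)/8**.5)
snap(10);body(10);go([610,-14,145],up)
p,d,c=load('scene',10);P=cloud(p,d,c);h=cv2.cvtColor(p,cv2.COLOR_RGB2HSV)
m,_,_=blob((h[...,1]<60)&(h[...,2]>120)&(P[...,2]<90),(205,180,285,255));k=m&(P[...,2]>50);print('pan z',np.median(P[k][:,2]))
"
```

```text
[-0.35 -0.76 -0.37] [0.2  0.19 0.09]
body 264 offset xy from TCP [ 0.16 -1.02] tilt deg [-0.34  0.57] centre [610.25 -14.26 100.25] z range 71.33593083092524 129.23261583782494
t 26.0 pos [610.09 -13.24 145.25] F [ 0.56 -1.31 -1.78] gap 26.577260251160073 q [-6.05 12.07 89.24 -0.01 78.63 -0.38]
shift cm [ 0.02 -0.08 -0.  ] turn [0.03 0.05 0.01]
pan z 67.01381392243002
```

View pics/scene10.png

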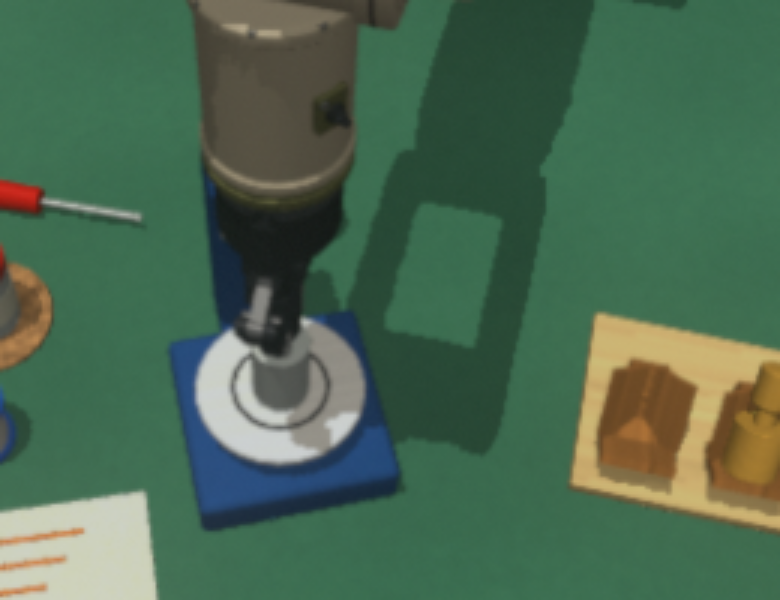

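The pan has sunk about 10 mm and carries nearly all the load (residual about 0.4 N). The weight is centred in the ring at (280,385), so I'll release.

>>> {"method": "servo_tool", "body": {
  "commands": [
    [[255, 0.05, 0, 0, 0, 0, 0], [160, 0.05, 0, 0, 0, 0, 0], [140, 0.05, 0, 0, 0, 0, 0], [100, 0.05, 0, 0, 0, 0, 0], [60, 0.05, 0, 0, 0, 0, 0], [40, 0.05, 0, 0, 0, 0, 0], [40, 0.05, 0, 0, 0, 0, 0], [40, 0.05, 0, 0, 0, 0, 0]]
  ]
}}

```text
time: 26.8
tool_pos: [610.0, -13.2, 144.7]
tcp_rot: [-9.3, 90.0, -15.0]
ft_force: [0.2, -0.3, -0.1]
finger_gap: 72.1
```

```bash
python3 -c "
from wt import *
snap(11);go([610,-14,145],up);body(11)
"
```

```text
t 26.9 pos [610.03 -13.21 144.69] F [ 1.14 -0.12 -0.29] gap 71.85496651445317 q [-6.05 12.1  89.27 -0.01 78.59 -0.38]
shift cm [-0.03 -0.08  0.  ] turn [0.03 0.04 0.01]
body 211 offset xy from TCP [ 0.35 -1.26] tilt deg [-0.21 -0.55] centre [610.38 -14.47  99.69] z range 70.78208258190102 128.51064456828215
```

View pics/scene11.png

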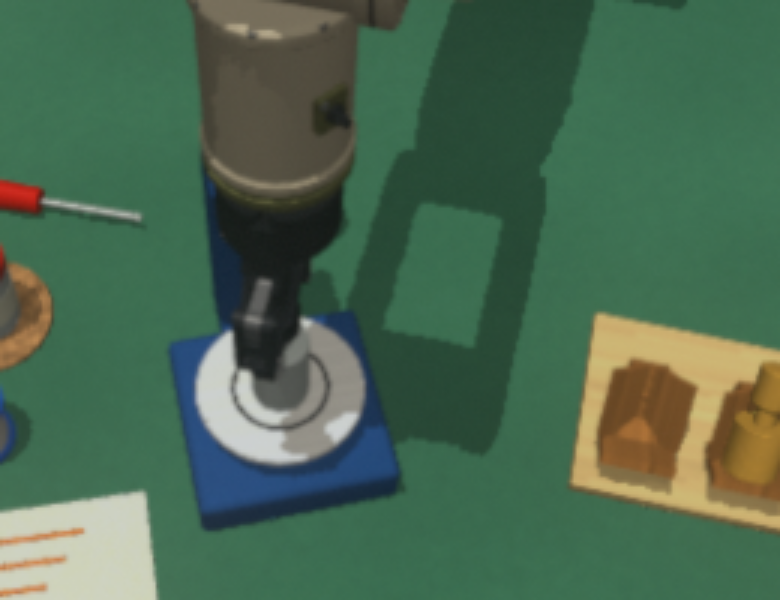

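The weight stands free and upright. I'll retreat straight up, then move aside for an unobstructed check.

>>> {"method": "servo_tool", "body": {
  "commands": [
    [[40, -0.5, 0, 0, 0, 0, 0], [40, -1.5, 0, 0, 0, 0, 0], [40, -3, 0, 0, 0, 0, 0], [40, -5, 0, 0, 0, 0, 0], [40, -7.5, 0, 0, 0, 0, 0], [40, -10.5, 0, 0, 0, 0, 0], [40, -13.5, 0, 0, 0, 0, 0], [40, -16, 0, 0, 0, 0, 0]]
  ]
}}

```text
time: 27.7
tool_pos: [610.4, -13.2, 308.7]
tcp_rot: [-2.2, 89.8, -7.9]
ft_force: [0.6, -0.2, 0.2]
finger_gap: 71.8
```

>>> {"method": "servo_tool", "body": {
  "commands": [
    [[40, 0, 2, 0, 0, 0, 0], [40, 0, 5, 0, 0, 0, 0], [40, 0, 8.5, -1, 0, 0, 0], [40, 0, 12, -3, 0, 0, 0], [40, 0, 15, -5, 0, 0, 0], [40, 0, 17, -7, 0, 0, 0], [40, 0, 18, -8, 0, 0, 0], [40, 0, 18, -8, 0, 0, 0]]
  ]
}}

```text
time: 28.5
tool_pos: [547.6, 175.0, 306.2]
tcp_rot: [12.6, 89.8, 7.1]
ft_force: [0.6, -0.0, 1.1]
finger_gap: 72.0
```

>>> {"method": "servo_tool", "body": {
  "commands": [
    [[40, 0, 0, 0, 0, 0, 0], [40, 0, 0, 0, 0, 0, 0], [40, 0, 0, 0, 0, 0, 0], [40, 0, 0, 0, 0, 0, 0]]
  ]
}}

```text
time: 28.9
tool_pos: [548.5, 172.9, 304.4]
tcp_rot: [-47.9, 90.0, -53.7]
ft_force: [0.0, 0.3, -0.4]
finger_gap: 71.8
```

Run:
```python
from wt import *
snap(12);print(r.sense()['time'],r.sense()['tool_pos']);body(12,[610,-14,145])
cv2.imwrite("pics/full12.png",cv2.resize(np.hstack([load('scene',12)[0],load('top',12)[0]])[:,:,::-1],(800,300)))
p,d,c=load('top',12);P=cloud(p,d,c);H,S,V=cv2.split(cv2.cvtColor(p,cv2.COLOR_RGB2HSV))
m,ce,s=blob(((H<8)|(H>172))&(S>150)&(V>100),(340,160,400,215));print('tin lid',ce,onz(c,[ce],85),np.median(P[m],0))
m,ce,s=blob((V<45)&(P[...,2]>120),(250,130,300,180));print('knob',ce,s,onz(c,[ce],178),np.median(P[m],0))
p,d,c=load('scene',12);P=cloud(p,d,c);H,S,V=cv2.split(cv2.cvtColor(p,cv2.COLOR_RGB2HSV))
m,_,_=blob((S<60)&(V>120)&(P[...,2]<90),(205,180,285,255));k=m&(P[...,2]>50);w=onz(c,cv2.convexHull(cont(m)).reshape(-1,2),68)
print('pan z',np.median(P[k][:,2]),cv2.minEnclosingCircle(w[:,:2].astype(np.float32)))
```

```text
29.0 [548.31 173.31 304.42]
body 265 offset xy from TCP [ 0.23 -0.39] tilt deg [-0.06 -0.  ] centre [610.23 -14.39 100.  ] z range 71.67271402936115 128.97119038881704
tin lid [373.51 182.86] [[ 541.41 -267.35   85.  ]] [ 541.18 -268.11   84.54]
knob [270.57 148.4 ] [266 143  10  12  98] [[609.17 -13.43 178.  ]] [609.7  -14.35 177.68]
pan z 66.50653782807518 ((609.9139404296875, -13.827356338500977), 62.567176818847656)
```

View pics/full12.png

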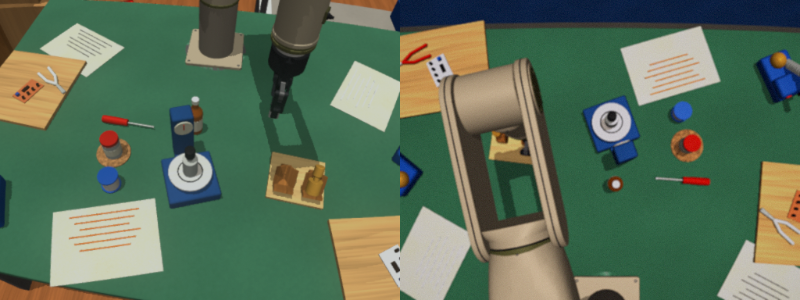

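View pics/scene12.png

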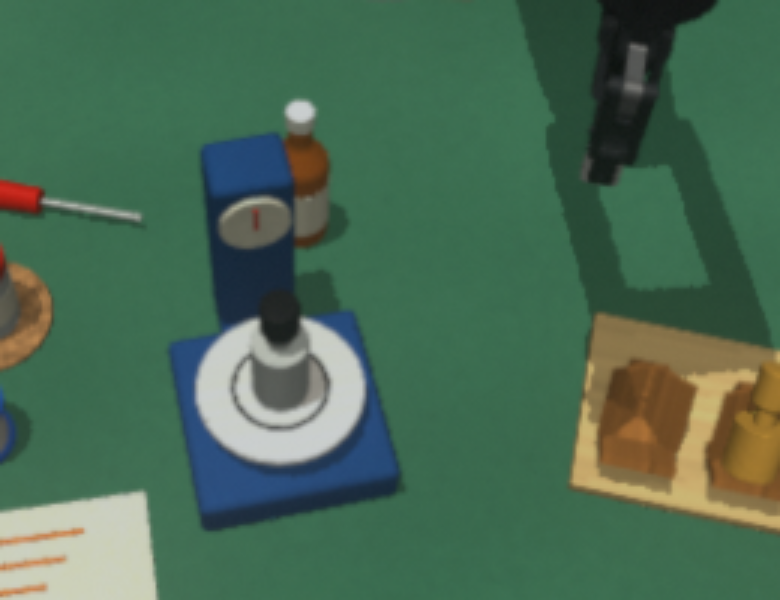

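The steel weight stands upright inside the ring at (280,370), the tin is on the coaster, the arm is clear and the other objects haven't moved. Handing in.

```bash
python3 -c "
from bench import r
print(r.hand_in())"
```

```text
the job is handed in; nothing more can be done
None
```

The job is done and handed in at about 29 s of the 70 s allowed. I lifted the tin off the pan and stood it on the coaster. I then drew the steel weight out of the rack along its axis, turned it upright, and lowered it until the pan carried it before letting go.

**Last checks, arm clear of everything:**
- **Tin:** its lid centre is at (541, -268), within about 1 mm of the coaster's centre, and its top is at 84.5 mm, so it stands flat on the cork.
- **Steel weight:** its axis is at (610, -14), about 1 mm or less from the pan's centre. It is upright within 0.1° and inside the ring.
- **Pan:** it has sunk about 10 mm, well short of the 25 mm stop.
- **Other things:** the brass weight, spool, screwdriver and bottle look unmoved in the pictures; I did not re-measure them.

**Small disagreements:**
- The two cameras differ by about 2 mm, within their stated calibration.
- When the tin touched down on the coaster, the force reading briefly reached about +6 N (some 8 N of contact) before I released it.

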